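# Fill, shut and wind the clockwork pet feeder

## Robot

A 6-joint arm with a two-finger parallel gripper is mounted at the origin on the work surface. World frame = base frame: x ahead of the robot, y to its left, z up, the work surface at z = 0. Lengths are in m, angles in rad, forces in N, time in s.
With the tool pointing down it reaches from about 0.35 to 0.85 m from the base axis. Payload 8.1 kg.
Tool frame: the origin (TCP) lies between the finger pads; the fingertips stand 25 mm ahead of it and the grasp point (between the pads) lies 6 mm ahead of it; z points along the fingers, y is the line along which they close (so a half turn about z gives the same grasp; the last joint's range is limited). The gripper opens to 93 mm and grips with 3 to 60 N. Pads are 15 mm wide; open, the fingers measure 128 mm over their backs; the gripper's body (75 mm by 188 mm) begins 65 mm behind the grasp point.
Start: joints at [1.073, 0.13, 1.488, -0, 1.523, -0.085], TCP at [0.241, 0.55, 0.244] pointing down, gripper open.
Joint ranges: [-2.96, 2.96], [-0.89, 2.26], [0.02, 2.5], [-1.34, 4.48], [0, 2.73], [-2.66, 2.66]. Speed limits (rad/s): [2.39, 2.39, 2.79, 3.14, 3.14, 3.14].

## Interface

Orientations are given as a rotation vector (axis times angle).
In Python, from plant import robot gives the robot as it stands.
- The arm moves only by the tool arm_command, never from a script. Its argument "increments" is text: rows parted by semicolons, each of 5 numbers parted by spaces: the closure, from 0 (fully open) to 1 (shut), then the shift along the tool's x, y, z in mm, then the turn about the tool's z in rad. A call has 1 to 5 rows; each row is the pose to reach, as a shift and turn from the pose commanded when the call began, along the tool's axes at that moment; what a row does not reach only later rows make up. A row lasts 1/10 s, in which the tool goes at most 50 mm and 8.59 degrees, less where a joint would pass 70% of its speed; a pose out of reach is approached as far as the arm can. A call with a gripper value outside its range is refused whole. The fingers move at their own pace and stop on an object; "grip_force" is the grip in N (left out, the last holds). Time passes only in rows, so rows that repeat a pose let the fingers close. It gives the time, the measured TCP pose, the force, the opening and the grip force at its end, in the units of the state.
- robot.read_state(): the state, without advancing time (a new reading comes with each control period).
- robot.read_camera(name): name is "scene" or "top"; returns the picture (420x560x3 uint8, blue, green, red); there is no depth.
- robot.camera_model(name): a dict with "fx", "fy", "cx", "cy" (pixels), "eye" and "rotation" of the camera in the world. Camera axes: x right, y down, z forward; pixel columns grow to the right and rows downward; lengths in m; the calibration is good to about 2 mm. A picture is of the moment at which its call begins. camera_model takes no time and is no camera call.
- robot.close_job(): hands the job in; it is judged then, once.
The state is a dict: "t": time; "q": joint angles; "dq": joint speeds; "joint_torque": joint torques, N m; "tool_pos": TCP position; "orientation": TCP orientation; "force": force on the tool from outside, world axes, zero at the start; "wrist_torque": the same for the moment, N m; "opening": finger opening in m; "gripper_force": force on a finger pad.
Only numpy, scipy, OpenCV 4.12 (cv2) and the standard library are available. Lean on these libraries where they do the work, as an engineer would, in place of code of your own. Each camera call takes 0.05 s, during which the arm holds its last target. There are 200 camera calls.

## Task

Get the pet feeder ready for the day: put every dog biscuit lying on the sill into its two bays, at least one in each bay, and then press both covers down until their catches hold them fully shut. After that wind the key on top clockwise, turn by turn, until it comes up against its stop, and let go of it; leave the lemon squeezer and the mug where they stand.

Things in the scene. Friction and masses are not known exactly. Their poses are not given: they have to be found in the camera images.
- feeder: white clockwork pet feeder, fixed to the sill, 135 mm (its x) by 332 mm (its y); origin: centre of its underside, z up. Along its y: right bay (-y), closed centre housing 92 mm wide (y) and 92 mm high with the winding key on top, left bay (+y). Each bay has a cover hinged on its outer wall, open at the start.
- bay_left (a point): centre of the left bay's inner floor (feeder y = +0.1035, z = 0.006); axes as the feeder's. The bay is open on top, inside 125 mm (x) by 115 mm (y), 58 mm deep, rim 64 mm above the sill, walls 5 mm. Its sprung steel catch, a bar 50 mm long, stands 9 mm out of the housing over the bay's inner edge, 75 mm above the sill.
- bay_right (a point): centre of the right bay's inner floor (feeder y = -0.1035, z = 0.006); axes as the feeder's. The bay is open on top, inside 125 mm (x) by 115 mm (y), 58 mm deep, rim 64 mm above the sill, walls 5 mm. Its sprung steel catch, a bar 50 mm long, stands 9 mm out of the housing over the bay's inner edge, 75 mm above the sill.
- cover_left (a joint): left cover's hinge angle (rad): 0 = shut, 1.95 = open at its stop, leaning 22 degrees outwards, where a weak spring (0.08 N m when shut) takes it. Grey plate, 135 mm wide, 6 mm thick, free edge 112 mm from the hinge, by the centre housing. A sprung catch lets that edge past near 0.05 rad, against 5 to 10 N on the press point, then holds it under 0.02 rad; short of that it springs open.
- cover_right (a joint): right cover's hinge angle (rad): 0 = shut, 1.95 = open at its stop, leaning 22 degrees outwards, where a weak spring (0.08 N m when shut) takes it. Grey plate, 135 mm wide, 6 mm thick, free edge 112 mm from the hinge, by the centre housing. A sprung catch lets that edge past near 0.05 rad, against 5 to 10 N on the press point, then holds it under 0.02 rad; short of that it springs open.
- cover_left_press (a point): point on the left cover's outer (upper when shut) face, mid-width, 70 mm from the hinge line; its z is that face's outward normal. The hinge line runs along the feeder's x at feeder y = +0.164, z = 0.068 (top of the bay's outer wall), at the plate's mid-thickness. To shut it, push the outer face inwards, then down.
- cover_right_press (a point): point on the right cover's outer (upper when shut) face, mid-width, 70 mm from the hinge line; its z is that face's outward normal. The hinge line runs along the feeder's x at feeder y = -0.164, z = 0.068 (top of the bay's outer wall), at the plate's mid-thickness. To shut it, push the outer face inwards, then down.
- key (a joint): winding angle of the key (rad), grows as it is turned clockwise seen from above; starts between 0 and 1.5; 8.0 = fully wound, a hard stop. Needs 0.13 N m at first, about 0.22 N m near the stop; it stays where it is let go.
- key_grip (a point): on the key's upright axis (feeder x = y = 0), 125 mm above the sill, 33 mm above the housing's top; turns with the key: x lies along the wing, y across it. The steel wing is an upright plate 62 mm long, 9 mm thick, from 105 to 135 mm above the sill.
- biscuit1: bone-shaped brown dog biscuit, 84 mm long along its x, 40 mm wide over the four end lobes, 20 mm thick, about 45 g; the straight waist between the lobes is 24 mm wide (along its y) and 42 mm long. Origin: centre of its underside (10 mm below mid-thickness along its own z). Starts flat on the sill. May be absent in a run (None).
- biscuit2: bone-shaped brown dog biscuit, 84 mm long along its x, 40 mm wide over the four end lobes, 20 mm thick, about 45 g; the straight waist between the lobes is 24 mm wide (along its y) and 42 mm long. Origin: centre of its underside (10 mm below mid-thickness along its own z). Starts flat on the sill. May be absent in a run (None).
- biscuit3: bone-shaped brown dog biscuit, 84 mm long along its x, 40 mm wide over the four end lobes, 20 mm thick, about 45 g; the straight waist between the lobes is 24 mm wide (along its y) and 42 mm long. Origin: centre of its underside (10 mm below mid-thickness along its own z). Starts flat on the sill. May be absent in a run (None).
- biscuit4: bone-shaped brown dog biscuit, 84 mm long along its x, 40 mm wide over the four end lobes, 20 mm thick, about 45 g; the straight waist between the lobes is 24 mm wide (along its y) and 42 mm long. Origin: centre of its underside (10 mm below mid-thickness along its own z). Starts flat on the sill. May be absent in a run (None).
- squeezer: yellow plastic lemon squeezer, 80 mm wide, 55 mm high, standing among the biscuits; origin under its centre; leave it alone
- mug: white mug, 80 mm wide, 92 mm high, handle at its +y; origin under its centre; leave it alone
There are look-alikes about, which are no part of the job. Leave any pink or white look-alike of the biscuit4 alone. Leave any purple look-alike of the biscuit1 alone.

How it is judged:
By the outcome, as a careful person would: the job done as asked, in the order asked, and still so for the second after the job is handed in, with the robot touching nothing.
Of biscuit1, biscuit2, biscuit3, biscuit4 only 2 to 4 are there at a start; the rules pass over those that are not, and their reading is None.
At some moment in a run one of biscuit1, biscuit2, biscuit3, biscuit4 may be knocked a few centimetres aside while the robot is not near it.
Once in a run the grip may slacken for a moment while it holds something.
It also fails if it takes over 210 s, if anything falls off the work surface, if the arm or the gripper's body presses on something with over 40 N, if the wrist force passes 120 N, or if a joint passes its speed limit or range.

## Working session

There is one attempt and no reset: what is moved stays moved. The work goes in short steps, Python scripts to look and compute and a tool call to move; the robot and the scene stay as the last step left them, time stands still between calls to the robot, and variables do not carry over. Pictures are saved under pics/ and viewed, at most 14 in all, crops included, and the job is handed in when it is done.

Besides the shell and the picture viewer there is one more tool, called after "Call:" in YAML: its name, and indented under it one key for each argument. arm_command: Moves the arm, as the interface text tells. Its arguments: {"type":"object","properties":{"increments":{"type":"string"},"grip_force":{"type":"number"}},"required":["increments"]}

```bash
ls; mkdir -p pics; python3 - <<'E'
from plant import robot
import cv2,json
for n in("scene","top"):
    cv2.imwrite(f"pics/{n}0.png",robot.read_camera(n)); print(n,robot.camera_model(n))
print(robot.read_state())
E
```

```text
pics
scene {'fx': 468.79008644818146, 'fy': 468.79008644818146, 'cx': 273.5765273390824, 'cy': 204.60271219841303, 'eye': array([ 1.32311583, -0.1955647 ,  0.98736706]), 'rotation': array([-1.98263133, -1.54050689,  0.55385829])}
top {'fx': 471.42189357358086, 'fy': 471.42189357358086, 'cx': 278.4619972089228, 'cy': 212.71237304559554, 'eye': array([ 0.35461233, -0.00581726,  1.27663647]), 'rotation': array([-2.11309715,  2.11592351, -0.20555752])}
{'t': 0.1, 'q': array([ 1.07259213e+00,  1.31093319e-01,  1.48916980e+00, -1.04335562e-05,
        1.52304028e+00, -8.54081254e-02]), 'dq': array([-0.00029259, -0.00078382, -0.00283919, -0.00102597, -0.00032945,
        0.00095243]), 'joint_torque': array([ 1.65008173e-04, -5.61344218e+01, -4.93096840e+01,  7.69261038e-02,
        2.91814841e-02, -9.02441889e-05]), 'tool_pos': array([0.24045672, 0.54917712, 0.24268807]), 'orientation': array([-6.43724753e-01, -3.07444090e+00,  2.57794433e-03]), 'force': array([-0.22080037,  0.15650599, -0.50070963]), 'wrist_torque': array([-0.01916494,  0.032697  ,  0.0197432 ]), 'gripper_force': 0.0, 'opening': 0.09279051661627624}
```

View pics/scene0.png

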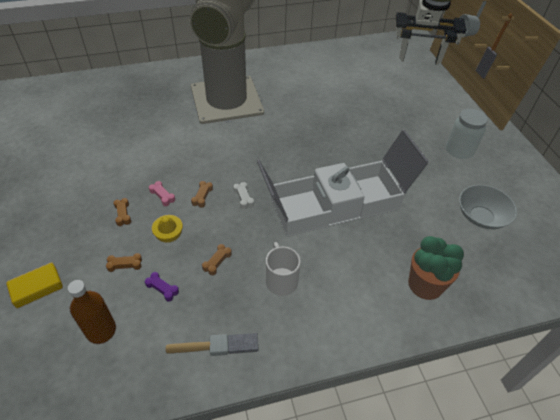

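View pics/top0.png

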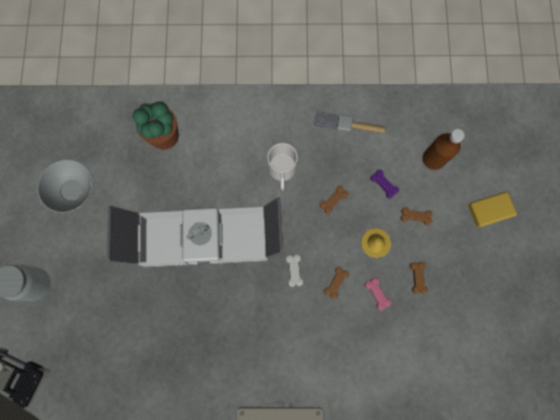

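```bash
cat > h.py <<'E'
from plant import robot
import cv2,numpy as np
from scipy.spatial.transform import Rotation as R
CM={n:robot.camera_model(n) for n in("scene","top")}
def ray(n,uv):
    c=CM[n];d=np.array([(uv[0]-c["cx"])/c["fx"],(uv[1]-c["cy"])/c["fy"],1.])
    return np.array(c["eye"]),R.from_rotvec(c["rotation"]).apply(d)
def plane(n,uv,z):
    e,d=ray(n,uv);return e+d*(z-e[2])/d[2]
def proj(n,p):
    c=CM[n];q=R.from_rotvec(c["rotation"]).inv().apply(np.array(p)-c["eye"])
    return np.array([c["fx"]*q[0]/q[2]+c["cx"],c["fy"]*q[1]/q[2]+c["cy"]])
def tri(uvt,uvs):
    e1,d1=ray("top",uvt);e2,d2=ray("scene",uvs)
    s=np.linalg.lstsq(np.c_[d1,-d2],e2-e1,rcond=None)[0]
    a,b=e1+d1*s[0],e2+d2*s[1];return (a+b)/2,np.linalg.norm(a-b)
def brown(n,im=None):
    im=robot.read_camera(n) if im is None else im
    hsv=cv2.cvtColor(im,cv2.COLOR_BGR2HSV)
    m=cv2.inRange(hsv,(5,120,50),(17,225,220))
    out=[]
    for c in cv2.findContours(m,cv2.RETR_EXTERNAL,cv2.CHAIN_APPROX_NONE)[0]:
        a=cv2.contourArea(c)
        if 100<a<700:
            M=cv2.moments(c);rc=cv2.minAreaRect(c)
            t=.5*np.arctan2(2*M["mu11"],M["mu20"]-M["mu02"])
            out.append((np.array([M["m10"]/a,M["m01"]/a]),t,a,rc[1]))
    return out
def biscuits(imt=None,ims=None):
    T=brown("top",imt);S=brown("scene",ims);res=[]
    for u,t,a,wh in T:
        p=plane("top",u,.014);d=plane("top",u+5*np.array([np.cos(t),np.sin(t)]),.014)-p
        row=[p[:2].round(4),"yaw",round(float(np.arctan2(d[1],d[0])),3),"area",a,u.round(1)]
        if S:
            ps=proj("scene",p);k=min(S,key=lambda s:np.linalg.norm(s[0]-ps))
            if np.linalg.norm(k[0]-ps)<12:
                q,e=tri(u,k[0]);row+=["tri",q.round(4),round(e,4),round(k[1],2)]
        res.append(row)
    return res
E
python3 - <<'E'
from h import *
t=cv2.imread("pics/top0.png");s=cv2.imread("pics/scene0.png")
for b in biscuits(t,s):print(*b)
a=cv2.resize(t[190:280,100:290],None,fx=4,fy=4,interpolation=cv2.INTER_CUBIC)
cv2.imwrite("pics/ft.png",a)
b=cv2.resize(s[125:235,255:435],None,fx=4.4,fy=4.4,interpolation=cv2.INTER_CUBIC)
cv2.imwrite("pics/fs.png",b)
E
```

```text
[ 0.4199 -0.1518] yaw -0.503 area 223.0 [336.  282.6] tri [ 0.4204 -0.1522  0.006 ] 0.0011 -1.04
[ 0.4329 -0.3707] yaw -3.097 area 257.5 [418.4 277.5] tri [ 0.4334 -0.3712  0.0071] 0.0029 1.46
[ 0.6002 -0.3746] yaw -1.732 area 223.5 [416.2 215.7] tri [ 0.6013 -0.3748  0.0087] 0.0027 -0.09
[ 0.6469 -0.151 ] yaw -0.819 area 215.0 [333.7 199.1] tri [ 0.6483 -0.1512  0.0083] 0.0009 -0.88
[ 0.777  -0.4553] yaw -0.879 area 582.0 [441.4 153.6]
[0.8228 0.3206] yaw -0.993 area 305.0 [165.1 138.8] tri [0.8268 0.3316 0.0173] 0.0243 0.39
```

View pics/ft.png

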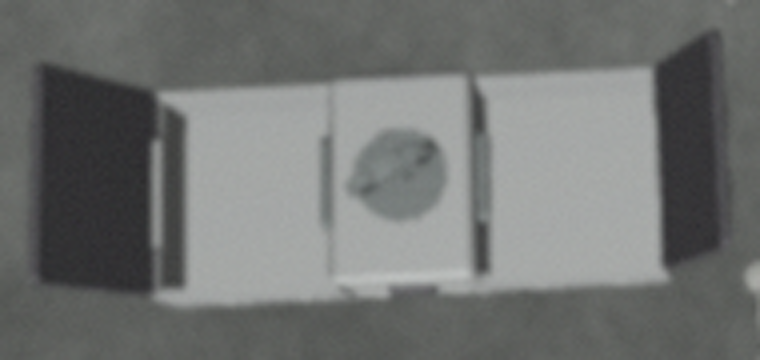

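View pics/fs.png

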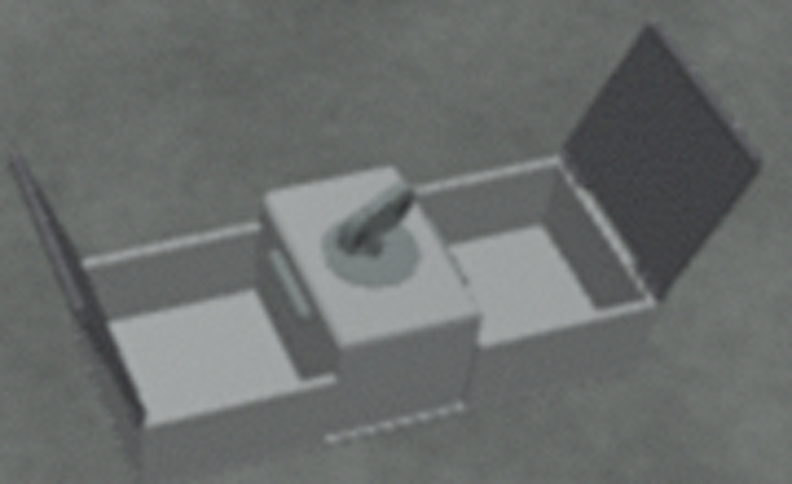

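```bash
python3 - <<'E'
from h import *
T=lambda p:np.array(p)/4+[100,190]
S=lambda p:np.array(p)/4.4+[255,125]
P=[]
for a,b in [((333,82),(478,316)),((470,77),(342,348)),((475,272),(263,193)),((332,276),(392,170))]:
    q,e=tri(T(a),S(b));print(q.round(4),round(e,4),plane("top",T(a),.092).round(4)[:2],plane("scene",S(b),.092).round(4)[:2]);P.append(q)
P=np.array(P);print("centre",P.mean(0),"edges",np.linalg.norm(P-np.roll(P,-1,0),axis=1))
for a,b in [(0,1),(3,2)]:
    d=P[a]-P[b];print("y-axis yaw",np.arctan2(-d[0],d[1]))
for a,b in [(0,3),(1,2)]:
    d=P[a]-P[b];print("x-axis yaw",np.arctan2(d[1],d[0]))
# outer rim corners z .064: left-bay & right bay
for nm,p in [("L-x",(153,300)),("L+x",(158,91)),("R+x",(655,68)),("R-x",(665,280))]:print(nm,plane("top",T(p),.064).round(4))
for nm,p in [("L-x",(560,158)),("L+x",(655,303)),("R-x",(85,263)),("R+x",(146,425))]:print(nm,plane("scene",S(p),.064).round(4))
for a,b in [((432,148),(347,240)),((355,187),(405,190))]:
    print("wing",tri(T(a),S(b)),plane("top",T(a),.135))
E
```

```text
[0.6019 0.2487 0.0851] 0.0051 [0.5997 0.2447] [0.6075 0.248 ]
[0.6055 0.1615 0.0843] 0.0074 [0.6028 0.1568] [0.6119 0.1622]
[0.4785 0.1542 0.0902] 0.0069 [0.4774 0.1505] [0.4806 0.1569]
[0.4758 0.2426 0.0873] 0.0023 [0.475  0.2405] [0.4803 0.2416]
centre [0.54042146 0.20172686 0.0867399 ] edges [0.08730766 0.12728602 0.08853964 0.1262131 ]
y-axis yaw 0.04091578208178102
y-axis yaw 0.030256638706399306
x-axis yaw 0.04815122226691134
x-axis yaw 0.05742693983268324
L-x [0.4626 0.3609 0.064 ]
L+x [0.5996 0.3655 0.064 ]
R+x [0.6145 0.039  0.064 ]
R-x [0.475  0.0318 0.064 ]
L-x [0.4692 0.3653 0.064 ]
L+x [0.601  0.3708 0.064 ]
R-x [0.4864 0.0426 0.064 ]
R+x [0.6182 0.0441 0.064 ]
wing (array([0.55320782, 0.17925735, 0.11752881]), np.float64(0.006889359062815563)) [0.54925468 0.17314594 0.135     ]
wing (array([0.52769771, 0.22473593, 0.12349464]), np.float64(0.005803979300156296)) [0.52513603 0.21960768 0.135     ]
```

```bash
cat >> h.py <<'E'
FC=np.array([.541,.202]);FY=.042
def fpt(x,y):
    c,s=np.cos(FY),np.sin(FY);return FC+[c*x-s*y,s*x+c*y]
def pose():
    s=robot.read_state();m=R.from_rotvec(s["orientation"]).as_matrix()
    return np.array(s["tool_pos"]),np.arctan2(m[1,1],m[0,1]),s
def near(psi,ref):return psi+np.pi*np.round((ref-psi)/np.pi)
def plan(wps,step=42,turn=.14,start=None):
    """wps: (x,y,z,psi,closure); psi = yaw of tool y. Prints calls."""
    p,psi=start or pose()[:2];p=np.array(p,float)
    for x,y,z,ps,c in wps:
        g=np.array([x,y,z]);ps=near(ps,psi)
        n=max(1,int(np.ceil(max(np.linalg.norm(g-p)*1000/step,abs(ps-psi)/turn))))
        p0,s0=p.copy(),psi;k=0
        while k<n:
            m=min(5,n-k);b,bs=p.copy(),psi;rows=[]
            for j in range(1,m+1):
                f=(k+j)/n;d=p0+(g-p0)*f-b
                ex=np.array([np.cos(bs+np.pi/2),np.sin(bs+np.pi/2)]);ey=np.array([np.cos(bs),np.sin(bs)])
                r=np.round([d[:2]@ex*1000,d[:2]@ey*1000,-d[2]*1000],0);t=round(-(s0+(ps-s0)*f-bs),2)
                rows.append(f"{c} {r[0]:.0f} {r[1]:.0f} {r[2]:.0f} {t}")
            p=b+np.r_[(r[0]*ex+r[1]*ey)/1000,-r[2]/1000];psi=bs-t;k+=m
            print("; ".join(rows))
        print("  --at",p.round(3),round(psi,3))
    return p,psi
def pick(x,y,byaw,c=.46):
    a=byaw+np.pi/2
    return plan([(x,y,.13,a,c),(x,y,.029,a,c)])
def info():
    p,a,s=pose();print("t",round(s["t"],1),"p",p.round(4),"psi",round(a,3),"F",np.round(s["force"],1),"open",round(s["opening"],4),"gf",round(s["gripper_force"],1),"q",np.round(s["q"],2))
E
python3 - <<'E'
from h import *
info()
plan([(.46,.2,.24,1.16,.3),(.6476,-.1511,.13,-.819+np.pi/2,.46)])
E
```

```text
t 0.1 p [0.2405 0.5492 0.2427] psi 1.158 F [-0.2  0.2 -0.5] open 0.0928 gf 0.0 q [ 1.07  0.13  1.49 -0.    1.52 -0.09]
0.3 -34 -23 0 -0.0; 0.3 -68 -46 1 -0.0; 0.3 -102 -70 1 -0.0; 0.3 -136 -93 1 -0.0; 0.3 -171 -116 1 -0.0
0.3 -34 -23 1 -0.0; 0.3 -68 -46 1 -0.0; 0.3 -102 -69 1 -0.0; 0.3 -136 -93 1 -0.0; 0.3 -170 -116 2 -0.0
  --at [0.46 0.2  0.24] 1.158
0.46 -31 -25 11 0.04; 0.46 -63 -49 22 0.08; 0.46 -94 -74 33 0.12; 0.46 -125 -98 44 0.16; 0.46 -156 -123 55 0.2
0.46 -36 -18 11 0.04; 0.46 -72 -36 22 0.08; 0.46 -107 -54 33 0.12; 0.46 -143 -72 44 0.17; 0.46 -178 -90 55 0.21
  --at [ 0.647 -0.151  0.13 ] 0.748
```

Call:
arm_command:
  increments: "0.3 -34 -23 0 0; 0.3 -68 -46 0 0; 0.3 -102 -70 0 0; 0.3 -136 -93 0 0; 0.3 -171 -116 0 0"
  grip_force: 25

```text
t: 0.6
tool_pos: [0.3511, 0.3732, 0.2432]
orientation: [-0.643, -3.075, 0.001]
force: [0.8, 0.2, -0.8]
opening: 0.0652
gripper_force: 0.0
```

Call:
arm_command:
  increments: "0.3 -34 -23 0 0; 0.3 -68 -46 0 0; 0.3 -102 -69 0 0; 0.3 -136 -93 0 0; 0.3 -170 -116 0 0"

```text
t: 1.1
tool_pos: [0.4603, 0.1986, 0.2433]
orientation: [-0.644, -3.075, 0.0]
force: [0.9, 1.0, 0.1]
opening: 0.065
gripper_force: 0.0
```

Call:
arm_command:
  increments: "0.46 -31 -25 0 0.04; 0.46 -63 -49 0 0.08; 0.46 -94 -74 0 0.12; 0.46 -125 -98 0 0.16; 0.46 -156 -123 0 0.2"

```text
t: 1.6
tool_pos: [0.5538, 0.0235, 0.2432]
orientation: [-0.95, -2.994, 0.0]
force: [1.0, 0.3, -0.2]
opening: 0.0503
gripper_force: 0.0
```

Call:
arm_command:
  increments: "0.46 -36 -18 0 0.04; 0.46 -72 -36 0 0.08; 0.46 -107 -54 0 0.12; 0.46 -143 -72 0 0.17; 0.46 -178 -90 0 0.21"

```text
t: 2.1
tool_pos: [0.6477, -0.1525, 0.2429]
orientation: [-1.259, -2.877, 0.0]
force: [1.0, 0.1, 0.1]
opening: 0.0504
gripper_force: 0.0
```

```bash
python3 - <<'E'
from h import *
info()
pick(.6476,-.1511,-.819)
E
```

```text
t 2.1 p [ 0.6477 -0.1525  0.2429] psi 0.746 F [1.  0.1 0.1] open 0.0504 gf 0.0 q [-0.31  0.31  1.29  0.    1.55 -1.05]
0.46 0 0 38 -0.0; 0.46 1 1 75 -0.0; 0.46 1 1 113 -0.01
  --at [ 0.648 -0.151  0.13 ] 0.756
0.46 0 -0 34 0.0; 0.46 0 -0 67 0.0; 0.46 0 -0 101 0.0
  --at [ 0.648 -0.151  0.029] 0.756
```

Call:
arm_command:
  increments: "0.46 0 0 38 0; 0.46 1 1 75 0; 0.46 1 1 113 0; 0.46 1 1 155 0; 0.46 1 1 195 0"

```text
t: 2.6
tool_pos: [0.6468, -0.1494, 0.0464]
orientation: [-1.256, -2.878, 0.0]
force: [0.8, -0.4, 0.4]
opening: 0.0505
gripper_force: 0.0
```

Call:
arm_command:
  increments: "0.46 0 0 18 0; 0.46 0 0 18 0; 1 0 0 18 0; 1 0 0 18 0; 1 0 0 18 0"

```text
t: 3.1
tool_pos: [0.6481, -0.1498, 0.0318]
orientation: [1.256, 2.878, 0.0]
force: [-0.2, -0.1, 0.4]
opening: 0.0308
gripper_force: 0.0
```

Call:
arm_command:
  increments: "1 0 0 0 0; 1 0 0 -40 0; 1 0 0 -80 0; 1 0 0 -120 0; 1 0 0 -160 0"

```text
t: 3.6
tool_pos: [0.6472, -0.1494, 0.1924]
orientation: [1.256, 2.879, -0.0]
force: [0.3, -1.0, -1.0]
opening: 0.0236
gripper_force: 25.0
```

```bash
python3 - <<'E'
from h import *
info()
x,y=fpt(.024,-.1035);print(x,y)
plan([(.6,-.1,.235,FY,1),(x,y,.235,FY,1),(x,y,.07,FY,1)])
E
```

```text
t 3.6 p [ 0.6472 -0.1494  0.1924] psi 0.748 F [ 0.3 -1.  -1. ] open 0.0236 gf 25.0 q [-0.3   0.33  1.35 -0.    1.46 -1.05]
0.5693245572062295 0.09959897725573719
1 11 -0 -7 0.12; 1 23 -0 -14 0.24; 1 34 -0 -21 0.35; 1 46 -1 -28 0.47; 1 57 -1 -35 0.59
1 9 -6 -8 0.12
  --at [ 0.6   -0.1    0.235] 0.038
1 40 -5 0 -0.0; 1 80 -9 0 -0.0; 1 121 -14 0 -0.0; 1 161 -19 0 -0.0; 1 201 -23 0 -0.0
  --at [0.57  0.1   0.235] 0.038
1 0 -0 41 -0.0; 1 0 -0 83 -0.0; 1 0 -0 124 -0.0; 1 0 -0 165 -0.0
  --at [0.57 0.1  0.07] 0.038
```

Call:
arm_command:
  increments: "1 11 0 -10 0.12; 1 23 0 -20 0.24; 1 34 0 -30 0.35; 1 46 -1 -40 0.47; 1 57 -1 -43 0.59"

```text
t: 4.1
tool_pos: [0.608, -0.1082, 0.2354]
orientation: [2.044, 2.383, 0.001]
force: [-0.1, -0.8, 0.2]
opening: 0.0238
gripper_force: 25.0
```

Call:
arm_command:
  increments: "1 9 -6 0 0.12; 1 9 -6 0 0.12"

```text
t: 4.3
tool_pos: [0.6002, -0.0997, 0.2342]
orientation: [2.18, 2.262, 0.001]
force: [0.1, 0.3, 0.1]
opening: 0.0236
gripper_force: 25.0
```

Call:
arm_command:
  increments: "1 40 -5 0 0; 1 80 -9 0 0; 1 121 -14 0 0; 1 161 -19 0 0; 1 201 -23 0 0"

```text
t: 4.8
tool_pos: [0.5698, 0.1006, 0.2337]
orientation: [2.174, 2.267, 0.0]
force: [0.7, 0.9, -1.4]
opening: 0.024
gripper_force: 25.0
```

Call:
arm_command:
  increments: "1 0 0 0 0; 1 0 0 40 0; 1 0 0 83 0; 1 0 0 124 0; 1 0 0 165 0"

```text
t: 5.3
tool_pos: [0.5703, 0.0985, 0.0672]
orientation: [2.175, 2.266, 0.0]
force: [0.6, 0.2, -1.1]
opening: 0.0239
gripper_force: 25.0
```

```bash
python3 - <<'E'
from h import *
info();print(fpt(.024,-.1035))
s=robot.read_camera("scene");t=robot.read_camera("top")
cv2.imwrite("pics/p1.png",np.vstack([cv2.resize(s[125:235,225:435],(700,330)),cv2.resize(t[180:280,120:310],(570,270))[:,:,:] if 0 else cv2.copyMakeBorder(cv2.resize(t[180:270,100:310],(630,270)),0,0,0,70,0)]))
E
```

```text
t 5.3 p [0.5703 0.0985 0.0672] psi 0.041 F [ 0.6  0.2 -1.1] open 0.0239 gf 25.0 q [ 0.08  0.23  1.72 -0.    1.2   0.04]
[0.56932456 0.09959898]
```

View pics/p1.png

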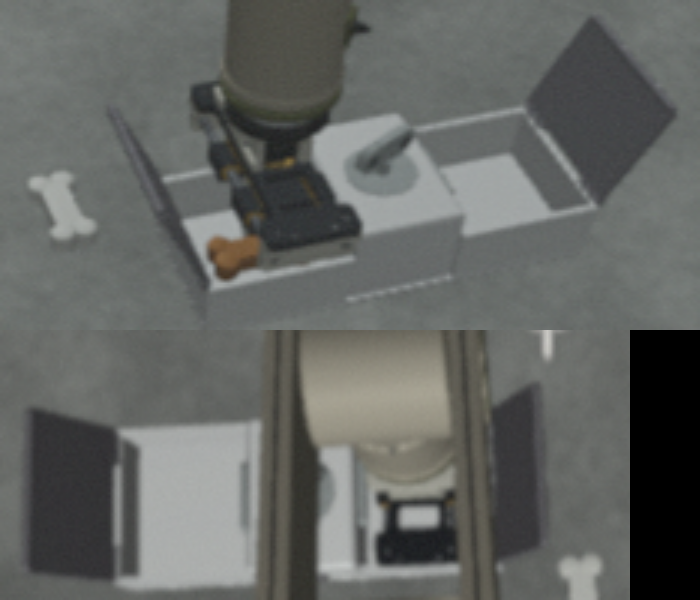

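Call:
arm_command:
  increments: "1 0 0 6 0; 0.56 0 0 6 0; 0.56 0 0 6 0; 0.56 0 0 6 0; 0.56 0 0 6 0"

```text
t: 5.9
tool_pos: [0.571, 0.0996, 0.0642]
orientation: [2.177, 2.262, 0.003]
force: [-1.2, -0.7, 0.5]
opening: 0.0408
gripper_force: 0.0
```

Call:
arm_command:
  increments: "0.56 0 0 -40 0; 0.56 0 0 -80 0; 0.56 0 0 -120 0; 0.56 0 0 -160 0; 0.56 0 0 -174 0"

```text
t: 6.4
tool_pos: [0.5722, 0.0997, 0.2429]
orientation: [2.175, 2.259, 0.01]
force: [0.9, 0.5, 1.2]
opening: 0.041
gripper_force: 0.0
```

Call:
arm_command:
  increments: "0.46 -42 0 0 0; 0.46 -84 0 0 0; 0.46 -126 0 0 0; 0.46 -168 0 0 0; 0.46 -210 0 0 0"

```text
t: 6.9
tool_pos: [0.5775, -0.1118, 0.2361]
orientation: [-2.178, -2.263, 0.0]
force: [0.5, -0.3, -0.0]
opening: 0.0502
gripper_force: 0.0
```

```bash
python3 - <<'E'
from h import *
info()
for b in biscuits():print(*b)
x,y=.6006,-.3747;a=-1.732+np.pi/2
plan([(x,y,.2,a,.46),(x,y,.031,a,.46)])
E
```

```text
t 6.9 p [ 0.5775 -0.1118  0.2361] psi 0.038 F [ 0.5 -0.3 -0. ] open 0.0502 gf 0.0 q [-0.28  0.1   1.53  0.    1.51 -0.32]
[ 0.4333 -0.3707] yaw -3.1 area 257.0 [418.4 277.4] tri [ 0.4338 -0.3711  0.0073] 0.0029 1.47
[0.5694 0.0955] yaw -1.522 area 191.0 [243.5 227.1]
[ 0.6003 -0.3746] yaw -1.726 area 230.5 [416.2 215.6] tri [ 0.6014 -0.3748  0.0086] 0.0026 -0.09
[ 0.7774 -0.4549] yaw -0.879 area 593.0 [441.2 153.4]
[0.8223 0.3204] yaw -1.02 area 301.0 [165.2 138.9] tri [0.8265 0.3316 0.0168] 0.0244 0.39
0.46 -37 2 5 0.03; 0.46 -74 4 10 0.06; 0.46 -112 6 15 0.08; 0.46 -149 8 21 0.11; 0.46 -186 10 26 0.14
0.46 -36 8 5 0.03; 0.46 -73 15 10 0.05
  --at [ 0.601 -0.375  0.2  ] -0.157
0.46 0 -0 34 0.0; 0.46 0 -0 68 0.0; 0.46 0 -0 101 0.0; 0.46 0 -0 135 0.0; 0.46 0 -0 169 0.0
  --at [ 0.601 -0.375  0.031] -0.157
```

Call:
arm_command:
  increments: "0.46 -37 2 5 0.03; 0.46 -74 4 10 0.06; 0.46 -112 6 15 0.08; 0.46 -149 8 21 0.11; 0.46 -186 10 26 0.14"

```text
t: 7.5
tool_pos: [0.595, -0.2963, 0.2097]
orientation: [-2.332, -2.104, -0.0]
force: [1.4, 0.2, 0.1]
opening: 0.0501
gripper_force: 0.0
```

Call:
arm_command:
  increments: "0.46 -36 8 5 0.03; 0.46 -73 15 10 0.05; 0.46 -73 15 10 0.05"

```text
t: 7.8
tool_pos: [0.6012, -0.3735, 0.1979]
orientation: [-2.386, -2.04, 0.003]
force: [0.1, -0.1, 0.1]
opening: 0.0508
gripper_force: 0.0
```

Call:
arm_command:
  increments: "0.46 0 0 34 0; 0.46 0 0 68 0; 0.46 0 0 101 0; 0.46 0 0 135 0; 0.46 0 0 169 0"

```text
t: 8.3
tool_pos: [0.6027, -0.3685, 0.0301]
orientation: [-2.382, -2.047, -0.0]
force: [0.8, 0.2, 0.2]
opening: 0.0506
gripper_force: 0.0
```

Call:
arm_command:
  increments: "0.46 0 0 0 0; 1 0 0 0 0; 1 0 0 0 0; 1 0 0 0 0; 1 0 0 0 0"

```text
t: 8.8
tool_pos: [0.6029, -0.3701, 0.0325]
orientation: [2.383, 2.046, 0.0]
force: [0.5, 1.1, 1.5]
opening: 0.0236
gripper_force: 25.0
```

Call:
arm_command:
  increments: "1 0 0 -40 0; 1 0 0 -80 0; 1 0 0 -120 0; 1 0 0 -160 0; 1 0 0 -204 0"

```text
t: 9.3
tool_pos: [0.602, -0.3697, 0.237]
orientation: [-2.383, -2.046, 0.0]
force: [0.5, -0.7, 0.1]
opening: 0.0234
gripper_force: 25.0
```

```bash
python3 - <<'E'
from h import *
info()
x,y=fpt(-.026,-.1035);print(x,y)
plan([(.57,-.1,.236,FY,1),(x,y,.236,FY,1),(x,y,.062,FY,1)])
E
```

```text
t 9.3 p [ 0.602  -0.3697  0.237 ] psi -0.152 F [ 0.5 -0.7  0.1] open 0.0234 gf 25.0 q [-0.62  0.42  1.15  0.    1.57 -0.47]
0.5193686507239107 0.0974995946012848
1 37 -10 0 -0.03; 1 75 -21 0 -0.06; 1 112 -31 0 -0.08; 1 150 -41 1 -0.11; 1 187 -52 1 -0.14
1 38 -5 -0 -0.03; 1 77 -10 -0 -0.05
  --at [ 0.57  -0.1    0.236] 0.038
1 40 -9 -0 -0.0; 1 80 -17 -0 -0.0; 1 119 -26 -0 -0.0; 1 159 -34 -0 -0.0; 1 199 -43 -0 -0.0
  --at [0.519 0.097 0.236] 0.038
1 0 0 35 -0.0; 1 0 0 70 -0.0; 1 0 0 104 -0.0; 1 0 0 139 -0.0; 1 0 0 174 -0.0
  --at [0.519 0.097 0.062] 0.038
```

Call:
arm_command:
  increments: "1 37 -10 0 -0.03; 1 75 -21 0 -0.06; 1 112 -31 0 -0.08; 1 150 -41 0 -0.11; 1 187 -52 0 -0.14"

```text
t: 9.8
tool_pos: [0.579, -0.1757, 0.236]
orientation: [2.233, 2.209, 0.001]
force: [-0.6, 0.2, 0.1]
opening: 0.0235
gripper_force: 25.0
```

Call:
arm_command:
  increments: "1 38 -5 0 -0.03; 1 77 -10 0 -0.05"

```text
t: 10.0
tool_pos: [0.5699, -0.0988, 0.2361]
orientation: [2.178, 2.264, 0.001]
force: [0.9, -0.1, 0.2]
opening: 0.0236
gripper_force: 25.0
```

Call:
arm_command:
  increments: "1 41 -9 0 0; 1 82 -17 0 0; 1 122 -26 0 0; 1 162 -34 0 0; 1 202 -43 0 0"

```text
t: 10.5
tool_pos: [0.519, 0.1015, 0.2361]
orientation: [2.179, 2.263, 0.001]
force: [0.7, -0.2, 0.9]
opening: 0.0241
gripper_force: 25.0
```

Call:
arm_command:
  increments: "1 0 0 0 0; 1 0 0 40 0; 1 0 0 80 0; 1 0 0 120 0; 1 0 0 150 0"

```text
t: 11.0
tool_pos: [0.5187, 0.0993, 0.0833]
orientation: [-2.178, -2.262, 0.002]
force: [-0.4, 0.7, -0.8]
opening: 0.0239
gripper_force: 25.0
```

Call:
arm_command:
  increments: "1 0 0 20 0; 1 0 0 20 0; 0.56 0 0 20 0; 0.56 0 0 20 0; 0.56 0 0 20 0"

```text
t: 11.5
tool_pos: [0.5212, 0.1, 0.0676]
orientation: [2.177, 2.262, 0.004]
force: [-0.3, 0.3, 0.2]
opening: 0.0396
gripper_force: 0.0
```

Call:
arm_command:
  increments: "0.56 0 0 0 0; 0.56 0 0 -40 0; 0.56 0 0 -80 0; 0.56 0 0 -130 0; 0.56 0 0 -174 0"

```text
t: 12.0
tool_pos: [0.5198, 0.1001, 0.2427]
orientation: [2.178, 2.262, 0.002]
force: [1.5, -0.3, 0.9]
opening: 0.0405
gripper_force: 0.0
```

Call:
arm_command:
  increments: "0.46 -42 20 0 0; 0.46 -84 40 0 0; 0.46 -126 60 0 0; 0.46 -168 60 0 0; 0.46 -210 60 0 0"

```text
t: 12.5
tool_pos: [0.588, -0.1092, 0.2402]
orientation: [2.178, 2.263, 0.001]
force: [1.2, 0.5, -1.0]
opening: 0.0504
gripper_force: 0.0
```

```bash
python3 - <<'E'
from h import *
info()
for b in biscuits():print(*b)
E
```

```text
t 12.5 p [ 0.588  -0.1092  0.2402] psi 0.038 F [ 1.2  0.5 -1. ] open 0.0504 gf 0.0 q [-0.27  0.13  1.5   0.    1.52 -0.31]
[ 0.4334 -0.3708] yaw -3.108 area 257.5 [418.4 277.3] tri [ 0.434  -0.3713  0.0072] 0.003 1.47
[0.518 0.095] yaw -1.519 area 192.0 [243.4 245.9] tri [0.5175 0.0956 0.02  ] 0.0022 -0.24
[0.5693 0.0961] yaw -1.531 area 189.0 [243.3 227.1]
[ 0.7772 -0.4549] yaw -0.879 area 593.0 [441.2 153.5]
[0.8226 0.3201] yaw -1.008 area 302.5 [165.3 138.8] tri [0.8269 0.3317 0.0171] 0.0253 0.38
```

```bash
python3 - <<'E'
from h import *
a=-3.104+np.pi/2
plan([(.52,-.22,.2,-.7,.46),(.4337,-.371,.2,a,.46),(.4337,-.371,.031,a,.46)])
print()
x,y=fpt(.025,.1035)
s=plan([(.44,-.3,.24,-1.3,1),(.55,-.08,.24,0.,1),(x,y,.24,FY,1),(x,y,.062,FY,1)],start=((.4337,-.371,.237),-1.533))
E
```

```text
0.46 -18 -12 7 0.12; 0.46 -35 -24 13 0.24; 0.46 -53 -36 20 0.37; 0.46 -70 -47 27 0.49; 0.46 -88 -59 33 0.61
0.46 -21 -0 7 0.12
  --at [ 0.52 -0.22  0.2 ] -0.697
0.46 -29 5 0 0.14; 0.46 -57 10 0 0.28; 0.46 -86 15 0 0.42; 0.46 -114 20 0 0.56; 0.46 -143 26 0 0.7
0.46 -19 22 0 0.14
  --at [ 0.433 -0.371  0.2  ] -1.537
0.46 0 -0 34 -0.0; 0.46 0 -0 68 -0.0; 0.46 0 -0 101 -0.0; 0.46 0 -0 135 -0.0; 0.46 0 -0 169 -0.0
  --at [ 0.433 -0.371  0.031] -1.537

1 4 -35 -2 -0.12; 1 9 -71 -3 -0.23
  --at [ 0.44 -0.3   0.24] -1.303
1 16 -18 -0 -0.13; 1 33 -37 -0 -0.26; 1 49 -55 -0 -0.39; 1 66 -73 -0 -0.52; 1 82 -91 -0 -0.65
1 24 -5 -0 -0.13; 1 49 -9 -0 -0.26; 1 73 -14 -0 -0.39; 1 97 -19 -0 -0.52; 1 121 -23 -0 -0.65
  --at [ 0.55 -0.08  0.24] -0.003
1 39 1 -0 -0.0; 1 77 2 -0 -0.01; 1 116 3 -0 -0.01; 1 155 4 -0 -0.02; 1 193 5 -0 -0.02
1 39 2 -0 -0.01; 1 78 4 -0 -0.01; 1 116 5 -0 -0.02; 1 155 7 -0 -0.02; 1 194 9 -0 -0.02
  --at [0.562 0.307 0.24 ] 0.037
1 -0 0 36 -0.0; 1 -0 0 71 -0.0; 1 -0 0 107 -0.0; 1 -0 0 142 -0.0; 1 -0 0 178 -0.0
  --at [0.562 0.307 0.062] 0.037
```

Call:
arm_command:
  increments: "0.46 -18 -12 7 0.12; 0.46 -35 -24 13 0.24; 0.46 -53 -36 20 0.37; 0.46 -70 -47 27 0.49; 0.46 -88 -59 33 0.61"

```text
t: 13.1
tool_pos: [0.5318, -0.1975, 0.2069]
orientation: [2.761, 1.499, 0.001]
force: [0.7, -0.2, 0.1]
opening: 0.0501
gripper_force: 0.0
```

Call:
arm_command:
  increments: "0.46 -21 0 7 0.12; 0.46 -21 0 7 0.12"

```text
t: 13.3
tool_pos: [0.5193, -0.2163, 0.199]
orientation: [-2.846, -1.329, 0.002]
force: [0.1, 0.9, 1.3]
opening: 0.05
gripper_force: 0.0
```

Call:
arm_command:
  increments: "0.46 -29 5 0 0.14; 0.46 -57 10 0 0.28; 0.46 -86 15 0 0.42; 0.46 -114 20 0 0.56; 0.46 -143 26 0 0.7"

```text
t: 13.8
tool_pos: [0.4499, -0.3419, 0.2005]
orientation: [3.129, 0.277, 0.002]
force: [0.5, 0.4, 0.2]
opening: 0.0501
gripper_force: 0.0
```

Call:
arm_command:
  increments: "0.46 -19 22 0 0.14; 0.46 -19 22 0 0.14; 0.46 -19 22 0 0.14"

```text
t: 14.1
tool_pos: [0.4352, -0.3667, 0.2002]
orientation: [-3.141, -0.065, -0.001]
force: [-0.3, -0.0, -0.1]
opening: 0.0504
gripper_force: 0.0
```

```bash
python3 - <<'E'
from h import *
info()
plan([(.4337,-.371,.031,-3.104+np.pi/2,.46)])
E
```

```text
t 14.1 p [ 0.4352 -0.3667  0.2002] psi -1.529 F [-0.3 -0.  -0.1] open 0.0504 gf 0.0 q [-0.79  0.07  1.63  0.    1.44  0.74]
0.46 -0 1 34 0.0; 0.46 -1 2 68 0.0; 0.46 -1 3 102 0.0; 0.46 -1 3 135 0.0; 0.46 -2 4 169 0.0
  --at [ 0.433 -0.371  0.031] -1.529
```

Call:
arm_command:
  increments: "0.46 0 1 34 0; 0.46 -1 2 68 0; 0.46 -1 3 102 0; 0.46 -1 3 135 0; 0.46 -2 4 169 0"

```text
t: 14.6
tool_pos: [0.4343, -0.3696, 0.0299]
orientation: [3.141, 0.069, 0.002]
force: [0.3, 0.0, 1.0]
opening: 0.0498
gripper_force: 0.0
```

Call:
arm_command:
  increments: "0.46 0 0 0 0; 1 0 0 0 0; 1 0 0 0 0; 1 0 0 0 0; 1 0 0 0 0"

```text
t: 15.1
tool_pos: [0.4334, -0.3713, 0.0317]
orientation: [3.14, 0.062, 0.002]
force: [-0.3, 1.0, 3.4]
opening: 0.0238
gripper_force: 25.0
```

Call:
arm_command:
  increments: "1 0 0 -40 0; 1 0 0 -80 0; 1 0 0 -120 0; 1 0 0 -160 0; 1 0 0 -209 0"

```text
t: 15.6
tool_pos: [0.432, -0.3704, 0.2404]
orientation: [-3.14, -0.061, 0.002]
force: [0.3, -0.5, -1.0]
opening: 0.0241
gripper_force: 25.0
```

Call:
arm_command:
  increments: "1 4 -35 0 -0.12; 1 9 -71 0 -0.23"

```text
t: 15.8
tool_pos: [0.4397, -0.3006, 0.2427]
orientation: [3.109, 0.425, 0.005]
force: [1.0, 1.0, -1.6]
opening: 0.024
gripper_force: 25.0
```

Call:
arm_command:
  increments: "1 16 -18 0 -0.13; 1 33 -37 0 -0.26; 1 49 -55 0 -0.39; 1 66 -73 0 -0.52; 1 82 -91 0 -0.65"

```text
t: 16.3
tool_pos: [0.4942, -0.1894, 0.2401]
orientation: [2.812, 1.4, 0.001]
force: [0.2, -0.0, -0.8]
opening: 0.0241
gripper_force: 25.0
```

Call:
arm_command:
  increments: "1 24 -5 0 -0.13; 1 49 -9 0 -0.26; 1 73 -14 0 -0.39; 1 97 -19 0 -0.52; 1 121 -23 0 -0.65"

```text
t: 16.8
tool_pos: [0.5493, -0.0792, 0.2401]
orientation: [2.217, 2.225, 0.0]
force: [0.1, 0.1, -0.2]
opening: 0.0237
gripper_force: 25.0
```

```bash
python3 - <<'E'
from h import *
info()
x,y=fpt(.025,.1035)
plan([(x,y,.24,FY,1),(x,y,.062,FY,1)])
E
```

```text
t 16.8 p [ 0.5493 -0.0792  0.2401] psi 0.003 F [ 0.1  0.1 -0.2] open 0.0237 gf 25.0 q [-0.24  0.01  1.62  0.    1.51 -0.24]
1 39 1 0 -0.0; 1 77 3 0 -0.01; 1 116 4 0 -0.01; 1 154 5 0 -0.02; 1 193 7 0 -0.02
1 38 2 0 -0.0; 1 77 4 0 -0.01; 1 115 6 0 -0.01; 1 154 8 0 -0.01; 1 192 11 0 -0.02
  --at [0.562 0.306 0.24 ] 0.043
1 0 -0 36 0.0; 1 0 -0 71 0.0; 1 0 -0 107 0.0; 1 0 -0 142 0.0; 1 0 -0 178 0.0
  --at [0.562 0.306 0.062] 0.043
```

Call:
arm_command:
  increments: "1 39 1 0 0; 1 77 3 0 -0.01; 1 116 4 0 -0.01; 1 154 5 0 -0.02; 1 193 7 0 -0.02"

```text
t: 17.3
tool_pos: [0.5562, 0.1142, 0.2401]
orientation: [2.201, 2.241, 0.001]
force: [-0.2, 0.1, 0.0]
opening: 0.0238
gripper_force: 25.0
```

Call:
arm_command:
  increments: "1 38 2 0 0; 1 77 4 0 -0.01; 1 115 6 0 -0.01; 1 154 8 0 -0.01; 1 192 11 0 -0.02"

```text
t: 17.8
tool_pos: [0.5637, 0.3066, 0.24]
orientation: [2.178, 2.263, 0.001]
force: [1.0, 0.4, -0.5]
opening: 0.024
gripper_force: 25.0
```

Call:
arm_command:
  increments: "1 0 0 0 0; 1 0 0 40 0; 1 0 0 80 0; 1 0 0 120 0; 1 0 0 150 0"

```text
t: 18.3
tool_pos: [0.5628, 0.3038, 0.087]
orientation: [-2.179, -2.262, 0.004]
force: [0.3, 0.3, -1.2]
opening: 0.0238
gripper_force: 25.0
```

Call:
arm_command:
  increments: "1 0 0 26 0; 1 0 0 26 0; 0.56 0 0 26 0; 0.56 0 0 26 0; 0.56 0 0 26 0"

```text
t: 18.8
tool_pos: [0.5646, 0.3055, 0.0662]
orientation: [2.179, 2.263, 0.003]
force: [-7.5, -1.1, 5.6]
opening: 0.0398
gripper_force: 3.6
```

Call:
arm_command:
  increments: "0.56 0 0 0 0; 0.56 0 0 -40 0; 0.56 0 0 -80 0; 0.56 0 0 -130 0; 0.56 0 0 -174 0"

```text
t: 19.3
tool_pos: [0.5646, 0.3052, 0.2425]
orientation: [2.178, 2.262, 0.006]
force: [1.5, -0.1, -0.2]
opening: 0.0413
gripper_force: 0.0
```

```bash
python3 - <<'E'
from h import *
info()
for b in biscuits():print(*b)
E
```

```text
t 19.3 p [0.5646 0.3052 0.2425] psi 0.038 F [ 1.5 -0.1 -0.2] open 0.0413 gf 0.0 q [ 0.42  0.24  1.37 -0.    1.53  0.38]
[ 0.42   -0.1518] yaw -0.496 area 222.5 [336.  282.5] tri [ 0.4206 -0.1548 -0.0006] 0.0027 -1.16
[0.518  0.0948] yaw -1.523 area 194.0 [243.5 245.9] tri [0.5174 0.0956 0.0203] 0.0025 -0.23
[0.5624 0.3065] yaw -1.581 area 176.5 [165.8 229.8]
[0.5695 0.0959] yaw -1.523 area 192.0 [243.4 227.1]
[ 0.7772 -0.4548] yaw -0.884 area 595.0 [441.2 153.5]
[0.8225 0.3206] yaw -1.052 area 305.5 [165.1 138.9] tri [0.8268 0.3321 0.0168] 0.025 0.38
```

```bash
python3 - <<'E'
from h import *
a=-.5+np.pi/2
p=plan([(.5,.0,.24,.8,.46),(.4203,-.152,.22,a,.46),(.4203,-.152,.031,a,.46)])
E
```

```text
0.46 -38 -10 1 -0.1; 0.46 -76 -20 2 -0.19; 0.46 -114 -30 4 -0.29; 0.46 -152 -40 5 -0.38; 0.46 -190 -50 6 -0.48
0.46 -29 -26 1 -0.09; 0.46 -58 -53 2 -0.19; 0.46 -87 -79 4 -0.28
  --at [0.5  0.   0.24] 0.798
0.46 -10 -33 4 -0.05; 0.46 -20 -66 8 -0.11; 0.46 -30 -99 12 -0.16; 0.46 -40 -132 16 -0.22; 0.46 -49 -165 20 -0.27
  --at [ 0.42  -0.152  0.22 ] 1.068
0.46 -0 0 38 -0.0; 0.46 -0 0 75 -0.0; 0.46 -0 0 113 -0.0; 0.46 -0 0 151 -0.0; 0.46 -1 0 189 -0.0
  --at [ 0.421 -0.152  0.031] 1.068
```

Call:
arm_command:
  increments: "0.46 -38 -10 1 -0.1; 0.46 -76 -20 2 -0.19; 0.46 -114 -30 4 -0.29; 0.46 -152 -40 5 -0.38; 0.46 -190 -50 6 -0.48"

```text
t: 19.9
tool_pos: [0.5212, 0.1119, 0.233]
orientation: [1.572, 2.718, 0.003]
force: [0.8, -1.0, -0.4]
opening: 0.0502
gripper_force: 0.0
```

Call:
arm_command:
  increments: "0.46 -29 -26 1 -0.09; 0.46 -58 -53 2 -0.19; 0.46 -87 -79 4 -0.28"

```text
t: 20.2
tool_pos: [0.4957, -0.003, 0.2293]
orientation: [1.177, 2.909, 0.001]
force: [0.4, 0.4, 0.6]
opening: 0.0501
gripper_force: 0.0
```

Call:
arm_command:
  increments: "0.46 -10 -33 4 -0.05; 0.46 -20 -66 8 -0.11; 0.46 -30 -99 12 -0.16; 0.46 -40 -132 16 -0.22; 0.46 -49 -165 20 -0.27"

```text
t: 20.7
tool_pos: [0.4153, -0.1553, 0.209]
orientation: [0.777, 3.041, -0.001]
force: [0.0, -0.4, -0.0]
opening: 0.0499
gripper_force: 0.0
```

Call:
arm_command:
  increments: "0.46 0 0 0 0; 0.46 0 0 0 0"

```text
t: 20.9
tool_pos: [0.4158, -0.1545, 0.2087]
orientation: [0.785, 3.04, -0.0]
force: [0.6, 0.4, -0.2]
opening: 0.0506
gripper_force: 0.0
```

```bash
python3 - <<'E'
from h import *
info()
a=-.5+np.pi/2
p=plan([(.4203,-.152,.031,a,.46)])
for b in biscuits()[:2]:print(*b)
x,y=fpt(-.025,.1035)
plan([(.52,.0,.24,.4,1),(x,y,.24,FY,1),(x,y,.062,FY,1)],start=((.4203,-.152,.24),1.07))
E
```

```text
t 20.9 p [ 0.4158 -0.1545  0.2087] psi 1.065 F [ 0.6  0.4 -0.2] open 0.0506 gf 0.0 q [-0.47 -0.29  1.95  0.    1.48 -1.54]
0.46 -1 1 36 -0.0; 0.46 -1 2 71 -0.0; 0.46 -2 3 107 -0.0; 0.46 -2 3 142 -0.0; 0.46 -3 4 178 -0.01
  --at [ 0.42  -0.152  0.031] 1.075
[0.518 0.095] yaw -1.521 area 191.5 [243.5 245.9] tri [0.5174 0.0959 0.0213] 0.0029 -0.22
[0.5618 0.3092] yaw -1.539 area 192.0 [164.8 230. ]
1 -3 36 -0 0.13; 1 -6 72 -0 0.27; 1 -9 109 -0 0.4; 1 -12 145 -0 0.54; 1 -14 181 -0 0.67
  --at [0.519 0.    0.24 ] 0.4
1 35 14 -0 0.04; 1 71 28 -0 0.09; 1 106 42 -0 0.13; 1 142 56 -0 0.18; 1 177 70 -0 0.22
1 38 5 -0 0.05; 1 75 11 -0 0.09; 1 113 17 -0 0.14
  --at [0.512 0.305 0.24 ] 0.04
1 -0 0 36 -0.0; 1 -0 0 71 -0.0; 1 -0 0 107 -0.0; 1 -0 0 142 -0.0; 1 -0 0 178 -0.0
  --at [0.512 0.305 0.062] 0.04
```

Call:
arm_command:
  increments: "0.46 -1 1 36 0; 0.46 -1 2 71 0; 0.46 -2 3 107 0; 0.46 -2 3 142 0; 0.46 -3 4 178 0"

```text
t: 21.5
tool_pos: [0.4211, -0.1508, 0.0289]
orientation: [0.779, 3.042, -0.0]
force: [0.6, 0.4, -0.0]
opening: 0.0502
gripper_force: 0.0
```

Call:
arm_command:
  increments: "0.46 0 0 0 0; 1 0 0 0 0; 1 0 0 0 0; 1 0 0 0 0; 1 0 0 0 0"

```text
t: 22.0
tool_pos: [0.4206, -0.1517, 0.0302]
orientation: [0.781, 3.042, -0.0]
force: [-0.4, 0.1, 1.4]
opening: 0.0235
gripper_force: 25.0
```

Call:
arm_command:
  increments: "1 0 0 -40 0; 1 0 0 -80 0; 1 0 0 -120 0; 1 0 0 -160 0; 1 0 0 -209 0"

```text
t: 22.5
tool_pos: [0.4191, -0.1513, 0.2394]
orientation: [-0.781, -3.041, -0.001]
force: [1.3, -0.4, -1.1]
opening: 0.0241
gripper_force: 25.0
```

Call:
arm_command:
  increments: "1 -3 36 0 0.13; 1 -6 72 0 0.27; 1 -9 109 0 0.4; 1 -12 145 0 0.54; 1 -14 181 0 0.67"

```text
t: 23.0
tool_pos: [0.5202, 0.0014, 0.239]
orientation: [1.746, 2.611, 0.0]
force: [1.4, 0.2, -0.0]
opening: 0.024
gripper_force: 25.0
```

```bash
python3 - <<'E'
from h import *
info()
x,y=fpt(-.025,.1035)
plan([(x,y,.24,FY,1),(x,y,.062,FY,1)])
E
```

```text
t 23.0 p [0.5202 0.0014 0.239 ] psi 0.392 F [ 1.4  0.2 -0. ] open 0.024 gf 25.0 q [-0.1  -0.08  1.72 -0.    1.51 -0.49]
1 35 13 -0 0.04; 1 71 27 -0 0.09; 1 106 40 -0 0.13; 1 142 54 -1 0.18; 1 177 67 -1 0.22
1 38 6 0 0.04; 1 75 11 0 0.09; 1 113 17 -0 0.13
  --at [0.512 0.305 0.24 ] 0.042
1 -0 -0 36 0.0; 1 -0 -0 71 0.0; 1 -0 -0 107 0.0; 1 -0 -0 142 0.0; 1 -0 -0 178 0.0
  --at [0.512 0.305 0.062] 0.042
```

Call:
arm_command:
  increments: "1 35 13 0 0.04; 1 71 27 0 0.09; 1 106 40 0 0.13; 1 142 54 0 0.18; 1 177 67 0 0.22"

```text
t: 23.5
tool_pos: [0.5124, 0.1908, 0.2389]
orientation: [2.018, 2.408, 0.0]
force: [0.6, -0.2, -0.4]
opening: 0.0235
gripper_force: 25.0
```

Call:
arm_command:
  increments: "1 38 6 0 0.04; 1 75 11 0 0.09; 1 113 17 0 0.13; 1 113 17 0 0.13"

```text
t: 23.9
tool_pos: [0.5084, 0.3075, 0.2385]
orientation: [-2.164, -2.276, -0.001]
force: [-0.2, -1.3, -1.1]
opening: 0.0234
gripper_force: 25.0
```

Call:
arm_command:
  increments: "1 0 0 40 0; 1 0 0 80 0; 1 0 0 120 0; 1 0 0 150 0; 1 0 0 176 0"

```text
t: 24.4
tool_pos: [0.5086, 0.3024, 0.0606]
orientation: [-2.167, -2.274, 0.003]
force: [-0.6, 0.2, -0.9]
opening: 0.0241
gripper_force: 25.0
```

Call:
arm_command:
  increments: "1 0 0 0 0; 0.58 0 0 0 0; 0.58 0 0 0 0; 0.58 0 0 0 0; 0.58 0 0 0 0"

```text
t: 24.9
tool_pos: [0.5106, 0.3039, 0.0644]
orientation: [2.167, 2.273, 0.004]
force: [-0.1, -0.4, -0.0]
opening: 0.0389
gripper_force: 0.0
```

Call:
arm_command:
  increments: "0.58 0 0 0 0; 0.58 0 0 -40 0; 0.58 0 0 -80 0; 0.58 0 0 -130 0; 0.58 0 0 -174 0"

```text
t: 25.4
tool_pos: [0.5094, 0.3034, 0.2393]
orientation: [2.167, 2.274, 0.001]
force: [1.2, 0.2, 0.5]
opening: 0.0388
gripper_force: 0.0
```

```bash
python3 - <<'E'
from h import *
info()
for b in biscuits():print(*b)
cv2.imwrite("pics/p2.png",robot.read_camera("scene"))
E
```

```text
t 25.4 p [0.5094 0.3034 0.2393] psi 0.048 F [1.2 0.2 0.5] open 0.0388 gf 0.0 q [ 0.45  0.11  1.52 -0.    1.51  0.4 ]
[0.5066 0.3031] yaw -1.544 area 191.0 [166.2 250.3]
[0.518 0.095] yaw -1.52 area 193.0 [243.5 245.9] tri [0.5175 0.0957 0.0202] 0.0025 -0.22
[0.5619 0.3096] yaw -1.545 area 194.0 [164.7 230. ]
[0.5695 0.0953] yaw -1.527 area 190.0 [243.6 227.1]
[ 0.7774 -0.4549] yaw -0.885 area 597.5 [441.2 153.5]
[0.8226 0.3203] yaw -1.013 area 303.0 [165.2 138.9] tri [0.8267 0.3315 0.0171] 0.0244 0.39
```

View pics/p2.png

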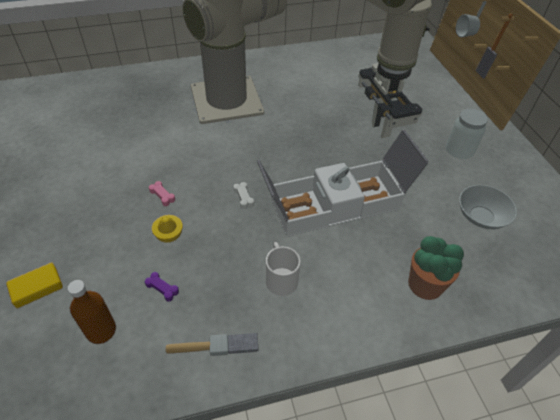

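```bash
cat >> h.py <<'E'
def cov(ws,sgn,**k):
    return plan([(*fpt(0,sgn*y),t+.025,FY,1) for y,t in ws],**k)
E
python3 - <<'E'
from h import *
cov([(.27,.215),(.27,.14)],1)
cov([(.19,.14)],1,step=20)
print()
cov([(.17,.14),(.158,.147),(.132,.14),(.112,.122),(.099,.099),(.094,.08)],1,step=26,start=((*fpt(0,.19),.165),.042))
E
```

```text
1 33 5 0 0.0; 1 66 10 1 0.0; 1 100 16 1 0.0; 1 133 21 2 0.0; 1 166 26 2 0.01
  --at [0.53  0.472 0.24 ] 0.038
1 0 -0 37 -0.0; 1 0 -0 75 -0.0
  --at [0.53  0.472 0.165] 0.038
1 14 4 13 0.0; 1 29 8 26 0.0; 1 43 13 38 0.0; 1 57 17 51 0.0; 1 72 21 64 0.01
1 14 4 13 -0.0
  --at [0.533 0.392 0.165] 0.038

1 -20 0 -0 -0.0
  --at [0.534 0.372 0.165] 0.042
1 -12 0 -7 -0.0
  --at [0.534 0.36  0.172] 0.042
1 -13 0 4 -0.0; 1 -26 0 7 -0.0
  --at [0.535 0.334 0.165] 0.042
1 -10 0 9 -0.0; 1 -20 0 18 -0.0
  --at [0.536 0.314 0.147] 0.042
1 -7 0 12 -0.0; 1 -13 -0 23 -0.0
  --at [0.537 0.301 0.124] 0.042
1 -5 -0 19 -0.0
  --at [0.537 0.296 0.105] 0.042
```

Call:
arm_command:
  increments: "1 33 5 0 0; 1 66 10 0 0; 1 100 16 0 0; 1 133 21 0 0; 1 166 26 0 0"

```text
t: 26.05
tool_pos: [0.5269, 0.4714, 0.2345]
orientation: [-2.167, -2.274, 0.004]
force: [1.1, -0.3, 0.8]
opening: 0.0038
gripper_force: 0.0
```

Call:
arm_command:
  increments: "1 0 0 37 0; 1 0 0 75 0; 1 0 0 75 0"

```text
t: 26.35
tool_pos: [0.5233, 0.4677, 0.1521]
orientation: [-2.165, -2.273, 0.022]
force: [-1.1, -0.2, -0.3]
opening: 0.0002
gripper_force: 0.0
```

Call:
arm_command:
  increments: "1 -20 0 0 0; 1 -40 0 0 0; 1 -60 0 0 0; 1 -80 0 0 0; 1 -100 0 0 0"

```text
t: 26.85
tool_pos: [0.5326, 0.3698, 0.1632]
orientation: [2.168, 2.274, 0.002]
force: [0.7, 1.0, 0.1]
opening: 0.0004
gripper_force: 0.3
```

```bash
python3 - <<'E'
from h import *
info(); p,a,s=pose(); d=p[:2]-FC; print("feeder xy",d[0]*np.cos(FY)+d[1]*np.sin(FY),-d[0]*np.sin(FY)+d[1]*np.cos(FY))
cv2.imwrite("pics/p3.png",cv2.resize(robot.read_camera("scene")[60:260,230:480],(750,600)))
cov([(.158,.147),(.132,.14),(.112,.122),(.099,.099),(.094,.08)],1,step=26)
E
```

```text
t 26.9 p [0.5326 0.3698 0.1632] psi 0.048 F [0.7 1.  0.1] open 0.0004 gf 0.3 q [0.53 0.31 1.44 0.   1.4  0.48]
feeder xy -0.0013818928879344725 0.1679906852795489
1 -7 1 -9 0.0
  --at [0.534 0.36  0.172] 0.046
1 -13 -0 4 0.0; 1 -26 -0 7 0.0
  --at [0.536 0.334 0.165] 0.046
1 -10 -0 9 0.0; 1 -20 -0 18 0.0
  --at [0.537 0.314 0.147] 0.046
1 -7 -0 12 0.0; 1 -13 -0 23 0.0
  --at [0.537 0.301 0.124] 0.046
1 -5 -0 19 0.0
  --at [0.537 0.296 0.105] 0.046
```

View pics/p3.png

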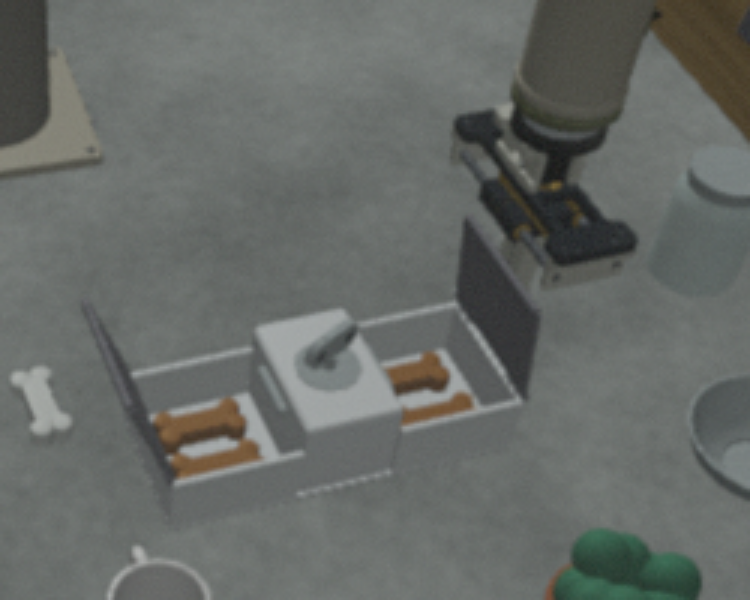

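Left cover has been pushed to about vertical, with the finger behind it. Continue along the arc.

Call:
arm_command:
  increments: "1 -7 0 -9 0; 1 -20 0 -5 0; 1 -33 0 -2 0; 1 -43 0 7 0; 1 -53 0 16 0"

```text
t: 27.4
tool_pos: [0.5347, 0.3167, 0.1447]
orientation: [-2.168, -2.274, 0.0]
force: [0.0, 0.4, -0.3]
opening: 0.0006
gripper_force: 0.2
```

Call:
arm_command:
  increments: "1 -7 0 12 0; 1 -13 0 23 0; 1 -17 0 33 0; 1 -18 0 42 0; 1 -18 0 42 0"

```text
t: 27.9
tool_pos: [0.5351, 0.2992, 0.102]
orientation: [-2.167, -2.274, 0.003]
force: [-0.8, -0.4, -0.3]
opening: 0.0004
gripper_force: 0.0
```

```bash
python3 - <<'E'
from h import *
info(); p,a,s=pose(); d=p[:2]-FC; print("feeder xy",d[0]*np.cos(FY)+d[1]*np.sin(FY),-d[0]*np.sin(FY)+d[1]*np.cos(FY))
cv2.imwrite("pics/p4.png",cv2.resize(robot.read_camera("scene")[100:240,230:430],(800,560)))
E
```

```text
t 27.9 p [0.5351 0.2992 0.102 ] psi 0.048 F [-0.8 -0.4 -0.3] open 0.0004 gf 0.0 q [ 0.43  0.27  1.59 -0.    1.28  0.38]
feeder xy -0.0017928286934477044 0.0973344737245238
```

View pics/p4.png

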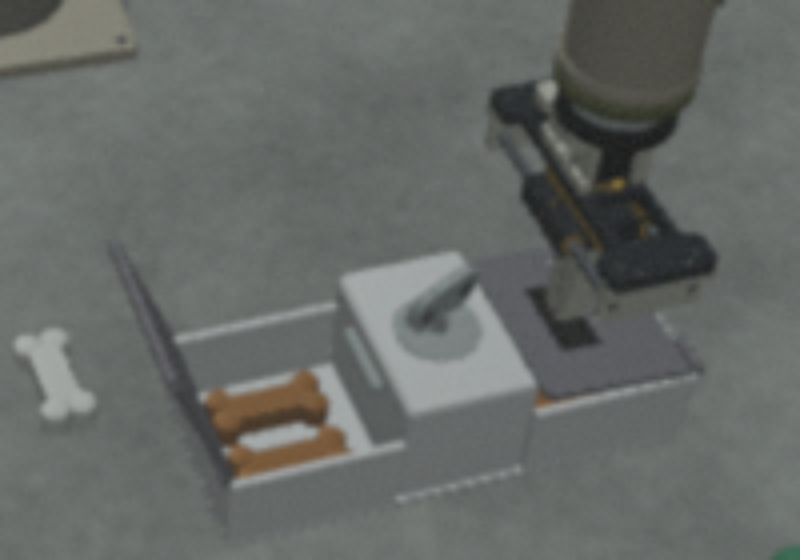

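Call:
arm_command:
  increments: "1 -3 0 3 0; 1 -3 0 5 0; 1 -3 0 7 0; 1 -3 0 8 0; 1 -3 0 8 0"

```text
t: 28.45
tool_pos: [0.536, 0.2968, 0.0963]
orientation: [2.167, 2.274, 0.001]
force: [-1.3, -0.8, 5.0]
opening: 0.0003
gripper_force: 2.6
```

Call:
arm_command:
  increments: "1 0 0 2 0; 1 0 0 3 0; 1 0 0 3 0"

```text
t: 28.75
tool_pos: [0.5362, 0.2969, 0.096]
orientation: [2.167, 2.274, 0.001]
force: [-10.7, -5.3, 23.9]
opening: 0.0003
gripper_force: 12.1
```

Call:
arm_command:
  increments: "1 0 0 -40 0; 1 0 0 -80 0; 1 0 0 -120 0; 1 0 0 -150 0; 1 0 0 -150 0"

```text
t: 29.25
tool_pos: [0.5383, 0.2978, 0.249]
orientation: [2.165, 2.272, 0.014]
force: [0.5, 0.8, 0.6]
opening: 0.0005
gripper_force: 0.0
```

```bash
python3 - <<'E'
from h import *
info()
cov([(-.27,.215),(-.27,.14),(-.168,.14)],1)
cv2.imwrite("pics/p5.png",cv2.resize(robot.read_camera("scene")[100:240,230:430],(800,560)))
E
```

```text
t 29.2 p [0.5383 0.2978 0.249 ] psi 0.048 F [0.5 0.8 0.6] open 0.0005 gf 0.0 q [ 0.42  0.16  1.45 -0.    1.53  0.37]
1 -41 -0 1 0.0; 1 -81 -1 2 0.0; 1 -122 -1 3 0.0; 1 -163 -2 4 0.0; 1 -203 -2 5 0.0
1 -41 -0 1 0.0; 1 -82 -1 2 0.0; 1 -122 -1 3 0.01; 1 -163 -1 4 0.01
  --at [ 0.553 -0.068  0.24 ] 0.038
1 0 -0 38 -0.0; 1 0 -0 75 -0.0
  --at [ 0.553 -0.068  0.165] 0.038
1 34 -0 0 -0.0; 1 68 -1 0 -0.0; 1 102 -1 0 -0.0
  --at [0.548 0.034 0.165] 0.038
```

View pics/p5.png

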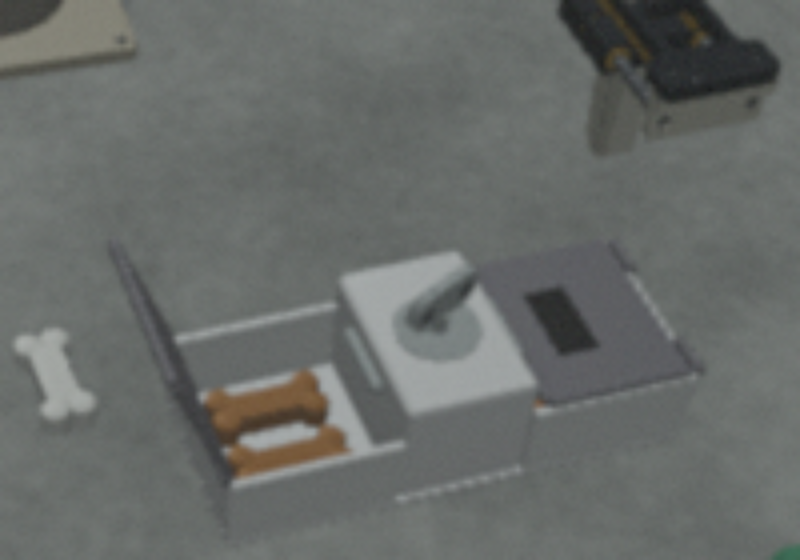

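Left cover is shut and stays shut with the gripper off it. Now the right one the same way.

Call:
arm_command:
  increments: "1 -41 0 0 0; 1 -81 -1 0 0; 1 -122 -1 0 0; 1 -163 -2 0 0; 1 -203 -2 0 0"

```text
t: 29.8
tool_pos: [0.5424, 0.0922, 0.2406]
orientation: [-2.166, -2.273, 0.004]
force: [1.4, -0.1, -0.1]
opening: 0.0005
gripper_force: 0.0
```

Call:
arm_command:
  increments: "1 -41 0 0 0; 1 -82 -1 0 0; 1 -122 -1 0 0; 1 -163 -1 0 0; 1 -163 -1 0 0"

```text
t: 30.3
tool_pos: [0.5494, -0.0735, 0.2405]
orientation: [-2.172, -2.268, 0.005]
force: [-0.1, -0.1, 0.1]
opening: 0.0005
gripper_force: 0.0
```

Call:
arm_command:
  increments: "1 0 0 40 0; 1 0 0 79 0; 1 0 0 79 0"

```text
t: 30.6
tool_pos: [0.5455, -0.0676, 0.1559]
orientation: [-2.16, -2.266, 0.01]
force: [-1.0, 0.1, -1.5]
opening: 0.0005
gripper_force: 0.0
```

Call:
arm_command:
  increments: "1 20 0 0 0; 1 40 0 0 0; 1 60 0 0 0; 1 80 0 0 0; 1 102 0 0 0"

```text
t: 31.1
tool_pos: [0.5458, 0.034, 0.1651]
orientation: [2.167, 2.274, 0.001]
force: [0.6, -0.4, -0.4]
opening: 0.0006
gripper_force: 0.3
```

```bash
python3 - <<'E'
from h import *
info()
cov([(-.158,.147),(-.132,.14),(-.112,.122),(-.099,.099),(-.096,.08)],1,step=26)
E
```

```text
t 31.1 p [0.5458 0.034  0.1651] psi 0.048 F [ 0.6 -0.4 -0.4] open 0.0006 gf 0.3 q [-0.03  0.04  1.73 -0.    1.37 -0.08]
1 10 2 -7 0.01
  --at [0.547 0.044 0.172] 0.038
1 13 0 4 -0.0; 1 26 0 7 -0.0
  --at [0.546 0.07  0.165] 0.038
1 10 0 9 -0.0; 1 20 0 18 -0.0
  --at [0.546 0.09  0.147] 0.038
1 7 0 12 -0.0; 1 13 0 23 -0.0
  --at [0.545 0.103 0.124] 0.038
1 3 0 19 -0.0
  --at [0.545 0.106 0.105] 0.038
```

Call:
arm_command:
  increments: "1 10 0 -7 0; 1 23 0 -3 0; 1 36 0 0 0; 1 46 0 9 0; 1 56 0 18 0"

```text
t: 31.6
tool_pos: [0.5428, 0.0894, 0.1448]
orientation: [-2.168, -2.274, 0.0]
force: [0.8, -0.4, 0.5]
opening: 0.0003
gripper_force: 0.2
```

Call:
arm_command:
  increments: "1 7 0 12 0; 1 13 0 23 0; 1 16 0 33 0; 1 16 0 42 0; 1 16 0 42 0"

```text
t: 32.1
tool_pos: [0.5414, 0.1047, 0.1021]
orientation: [-2.167, -2.273, 0.002]
force: [-0.4, 0.7, 0.3]
opening: 0.0006
gripper_force: 0.0
```

Call:
arm_command:
  increments: "1 0 0 3 0; 1 0 0 5 0; 1 0 0 7 0; 1 0 0 8 0; 1 0 0 8 0"

```text
t: 32.6
tool_pos: [0.5423, 0.1045, 0.0962]
orientation: [2.167, 2.274, 0.0]
force: [-1.4, 0.0, 5.5]
opening: 0.0001
gripper_force: 2.7
```

Call:
arm_command:
  increments: "1 0 0 2 0; 1 0 0 3 0; 1 0 0 3 0"

```text
t: 32.9
tool_pos: [0.5426, 0.1045, 0.0959]
orientation: [2.167, 2.273, 0.001]
force: [-14.0, -2.0, 26.9]
opening: 0.0003
gripper_force: 13.5
```

Call:
arm_command:
  increments: "1 0 0 -40 0; 1 0 0 -80 0; 1 0 0 -110 0; 0 0 0 -110 0; 0 0 0 -110 0"

```text
t: 33.4
tool_pos: [0.5426, 0.1046, 0.2032]
orientation: [2.167, 2.273, 0.002]
force: [-0.6, -0.9, 0.6]
opening: 0.0121
gripper_force: 0.0
```

```bash
python3 - <<'E'
from h import *
info()
plan([(.541,.202,.205,.5,.1),(.541,.202,.131,.5,.1)])
s,t=robot.read_camera("scene"),robot.read_camera("top")
cv2.imwrite("pics/p6.png",np.hstack([cv2.resize(s[130:230,250:350],(400,400)),cv2.resize(t[185:285,140:240],(400,400))]))
E
```

```text
t 33.4 p [0.5426 0.1046 0.2032] psi 0.048 F [-0.6 -0.9  0.6] open 0.0121 gf 0.0 q [ 0.1   0.02  1.68 -0.    1.44  0.05]
0.1 24 1 -0 -0.11; 0.1 49 2 -1 -0.23; 0.1 73 2 -1 -0.34; 0.1 97 3 -2 -0.45
  --at [0.541 0.202 0.205] 0.498
0.1 0 0 37 -0.0; 0.1 0 0 74 -0.0
  --at [0.541 0.202 0.131] 0.498
```

View pics/p6.png

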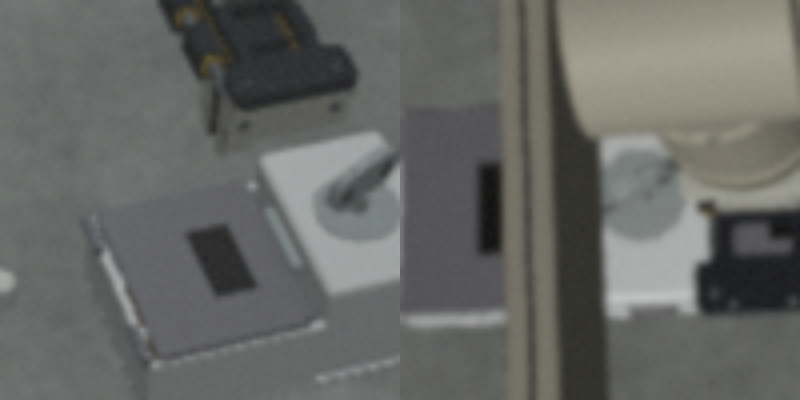

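Call:
arm_command:
  increments: "0 24 1 0 -0.11; 0 49 2 0 -0.23; 0 73 2 0 -0.34; 0 98 3 0 -0.45; 0 98 3 0 -0.45"

```text
t: 34.0
tool_pos: [0.5389, 0.205, 0.2003]
orientation: [-1.596, -2.702, 0.003]
force: [-0.1, 0.4, -0.6]
opening: 0.0601
gripper_force: 0.0
```

```bash
python3 - <<'E'
from h import *
info()
plan([(.541,.202,.131,.5,0)])
E
```

```text
t 34.0 p [0.5389 0.205  0.2003] psi 0.504 F [-0.1  0.4 -0.6] open 0.0601 gf 0.0 q [ 0.27  0.09  1.61  0.    1.44 -0.23]
0 -2 0 35 0.0; 0 -4 0 69 0.0
  --at [0.541 0.201 0.131] 0.504
```

Call:
arm_command:
  increments: "0 -3 0 0 0; 0 -3 0 20 0; 0 -3 0 40 0; 0 -3 0 60 0; 0 -3 0 69 0"
  grip_force: 50

```text
t: 34.5
tool_pos: [0.5404, 0.1983, 0.1306]
orientation: [-1.608, -2.696, 0.005]
force: [-0.4, -0.4, 0.1]
opening: 0.0927
gripper_force: 0.0
```

Call:
arm_command:
  increments: "0 0 0 0 0; 0.5 0 0 0 0; 0.5 0 0 0 0; 1 0 0 0 0; 1 0 0 0 0"

```text
t: 35.0
tool_pos: [0.5423, 0.2003, 0.1345]
orientation: [1.605, 2.7, 0.002]
force: [0.3, -0.3, 0.1]
opening: 0.0655
gripper_force: 0.0
```

Call:
arm_command:
  increments: "1 0 0 0 0; 1 0 0 0 0; 1 0 0 0 0; 1 0 0 0 0; 1 0 0 0 0"

```text
t: 35.5
tool_pos: [0.5418, 0.2002, 0.1336]
orientation: [-1.605, -2.7, 0.0]
force: [-0.5, 0.3, -0.2]
opening: 0.0255
gripper_force: 0.0
```

```bash
python3 - <<'E'
from h import *
info()
E
```

```text
t 35.5 p [0.5418 0.2002 0.1336] psi 0.498 F [-0.5  0.3 -0.2] open 0.0255 gf 0.0 q [ 0.27  0.15  1.67  0.    1.32 -0.23]
```

Call:
arm_command:
  increments: "1 0 0 2 0; 1 0 0 2 0; 1 0 0 2 0; 1 0 0 2 0; 1 0 0 2 0"

```text
t: 36.0
tool_pos: [0.543, 0.2008, 0.1319]
orientation: [1.605, 2.699, 0.004]
force: [5.8, 3.0, -1.9]
opening: 0.009
gripper_force: 95.3
```

```bash
python3 - <<'E'
from h import *
info();print(robot.read_state()["wrist_torque"])
E
```

```text
t 36.0 p [0.543  0.2008 0.1319] psi 0.498 F [ 5.8  3.  -1.9] open 0.009 gf 95.3 q [ 0.27  0.15  1.67  0.    1.31 -0.23]
[ 0.4614893  -0.99330446 -0.106188  ]
```

Call:
arm_command:
  increments: "1 0 0 0 0.13; 1 0 0 0 0.26; 1 0 0 0 0.39; 1 0 0 0 0.52; 1 0 0 0 0.65"

```text
t: 36.5
tool_pos: [0.5418, 0.2005, 0.1319]
orientation: [-2.389, -2.04, -0.001]
force: [-2.0, 1.6, 2.8]
opening: 0.0092
gripper_force: 95.4
```

```bash
python3 - <<'E'
from h import *
info();print(robot.read_state()["wrist_torque"])
E
```

```text
t 36.5 p [0.5418 0.2005 0.1319] psi -0.157 F [-2.   1.6  2.8] open 0.0092 gf 95.4 q [0.27 0.15 1.67 0.   1.32 0.42]
[0.24844186 0.41574255 0.09166499]
```

Call:
arm_command:
  increments: "1 0 0 0 0.13; 1 0 0 0 0.26; 1 0 0 0 0.39; 1 0 0 0 0.52; 1 0 0 0 0.65"
  grip_force: 40

```text
t: 37.0
tool_pos: [0.5409, 0.2011, 0.132]
orientation: [-2.913, -1.171, 0.002]
force: [-7.1, 3.3, 6.9]
opening: 0.0089
gripper_force: 68.3
```

Call:
arm_command:
  increments: "1 0 0 0 0.13; 1 0 0 0 0.26; 1 0 0 0 0.39; 1 0 0 0 0.52; 1 0 0 0 0.65"

```text
t: 37.5
tool_pos: [0.5404, 0.2021, 0.1321]
orientation: [-3.134, -0.18, 0.004]
force: [-9.7, 7.4, 7.7]
opening: 0.0087
gripper_force: 68.2
```

Call:
arm_command:
  increments: "1 0 0 0 0.13; 1 0 0 0 0.26; 1 0 0 0 0.39; 1 0 0 0 0.52; 1 0 0 0 0.65"

```text
t: 38.0
tool_pos: [0.5405, 0.2032, 0.1321]
orientation: [-3.026, 0.829, 0.005]
force: [-6.2, 13.4, 4.7]
opening: 0.009
gripper_force: 68.1
```

```bash
python3 - <<'E'
from h import *
info();print(robot.read_state()["wrist_torque"])
E
```

```text
t 38.0 p [0.5405 0.2032 0.1321] psi -2.106 F [-6.2 13.4  4.7] open 0.009 gf 68.1 q [0.27 0.15 1.67 0.   1.32 2.37]
[2.06704208 1.32054316 0.18794856]
```

Call:
arm_command:
  increments: "0.1 0 0 0 0; 0.1 0 0 0 0; 0.1 0 0 0 0; 0.1 0 0 0 0; 0.1 0 0 0 0"

```text
t: 38.5
tool_pos: [0.5417, 0.1999, 0.1313]
orientation: [3.031, -0.825, -0.001]
force: [-0.3, -0.2, -0.7]
opening: 0.0441
gripper_force: 0.0
```

Call:
arm_command:
  increments: "0.02 0 0 0 0; 0.02 0 0 0 0; 0.02 0 0 0 0; 0.02 0 0 0 0; 0.02 0 0 0 0"

```text
t: 39.0
tool_pos: [0.5418, 0.2002, 0.1316]
orientation: [3.031, -0.825, -0.0]
force: [-0.2, 0.4, 0.5]
opening: 0.0846
gripper_force: 0.0
```

```bash
python3 - <<'E'
from h import *
info()
plan([(.5417,.202,.132,pose()[1],0)])
E
```

```text
t 39.0 p [0.5418 0.2002 0.1316] psi -2.102 F [-0.2  0.4  0.5] open 0.0846 gf 0.0 q [ 0.27  0.15  1.68 -0.    1.32  2.37]
0 -1 -2 -0 -0.0
  --at [0.542 0.202 0.132] -2.102
```

Call:
arm_command:
  increments: "0.02 -1 -2 0 0; 0.02 -1 -2 0 -0.13; 0.02 -1 -2 0 -0.26; 0.02 -1 -2 0 -0.39; 0.02 -1 -2 0 -0.52"

```text
t: 39.5
tool_pos: [0.5419, 0.2025, 0.1316]
orientation: [-3.142, 0.009, -0.0]
force: [-0.3, -0.6, 0.0]
opening: 0.0913
gripper_force: 0.0
```

Call:
arm_command:
  increments: "0.02 0 0 0 -0.14; 0.02 0 0 0 -0.28; 0.02 0 0 0 -0.42; 0.02 0 0 0 -0.56; 0.02 0 0 0 -0.7"

```text
t: 40.0
tool_pos: [0.5419, 0.2025, 0.1316]
orientation: [-2.954, -1.069, -0.0]
force: [-0.4, -0.0, 0.3]
opening: 0.0912
gripper_force: 0.0
```

Call:
arm_command:
  increments: "0.02 0 0 0 -0.14; 0.02 0 0 0 -0.28; 0.02 0 0 0 -0.42; 0.02 0 0 0 -0.56; 0.02 0 0 0 -0.7"

```text
t: 40.5
tool_pos: [0.5419, 0.2026, 0.1317]
orientation: [-2.408, -2.017, -0.0]
force: [-0.1, 0.0, 0.3]
opening: 0.0911
gripper_force: 0.0
```

Call:
arm_command:
  increments: "0.02 0 0 0 -0.14; 0.02 0 0 0 -0.28; 0.02 0 0 0 -0.42; 0.02 0 0 0 -0.56; 0.02 0 0 0 -0.7"

```text
t: 41.0
tool_pos: [0.542, 0.2026, 0.1317]
orientation: [1.57, 2.721, 0.0]
force: [-0.2, 0.6, -1.0]
opening: 0.0909
gripper_force: 0.0
```

Call:
arm_command:
  increments: "0.5 0 0 0 -0.13; 0.5 0 0 0 -0.26; 0.5 0 0 0 -0.39; 0.5 0 0 0 -0.52; 0.5 0 0 0 -0.52"

```text
t: 41.5
tool_pos: [0.5419, 0.2025, 0.1317]
orientation: [0.824, 3.032, 0.0]
force: [-0.5, 0.1, 0.2]
opening: 0.056
gripper_force: 0.0
```

Call:
arm_command:
  increments: "1 0 0 0 0; 1 0 0 0 0; 1 0 0 0 0; 1 0 0 0 0; 1 0 0 0 0"

```text
t: 42.0
tool_pos: [0.5419, 0.2024, 0.1316]
orientation: [0.828, 3.031, 0.0]
force: [-0.8, -0.3, -0.4]
opening: 0.0155
gripper_force: 0.0
```

Call:
arm_command:
  increments: "1 0 0 0 0; 1 0 0 0 0; 1 0 0 0 0; 1 0 0 0 0; 1 0 0 0 0"

```text
t: 42.5
tool_pos: [0.5421, 0.2027, 0.1323]
orientation: [0.827, 3.03, 0.001]
force: [-1.7, 0.5, 5.3]
opening: 0.0087
gripper_force: 66.5
```

```bash
python3 - <<'E'
from h import *
info();print(robot.read_state()["wrist_torque"])
E
```

```text
t 42.5 p [0.5421 0.2027 0.1323] psi 1.038 F [-1.7  0.5  5.3] open 0.0087 gf 66.5 q [ 0.27  0.15  1.67  0.    1.32 -0.77]
[0.22928478 0.30326001 0.05077427]
```

Call:
arm_command:
  increments: "1 0 0 0 0.13; 1 0 0 0 0.26; 1 0 0 0 0.39; 1 0 0 0 0.52; 1 0 0 0 0.65"

```text
t: 43.0
tool_pos: [0.5422, 0.2027, 0.1323]
orientation: [1.758, 2.603, 0.001]
force: [-1.7, -0.2, 5.3]
opening: 0.0085
gripper_force: 66.4
```

Call:
arm_command:
  increments: "1 0 0 0 0.13; 1 0 0 0 0.26; 1 0 0 0 0.39; 1 0 0 0 0.52; 1 0 0 0 0.65"

```text
t: 43.5
tool_pos: [0.5422, 0.2026, 0.1323]
orientation: [2.497, 1.906, 0.001]
force: [-1.9, 1.3, 5.0]
opening: 0.0088
gripper_force: 66.4
```

Call:
arm_command:
  increments: "1 0 0 0 0.13; 1 0 0 0 0.26; 1 0 0 0 0.39; 1 0 0 0 0.52; 1 0 0 0 0.65"

```text
t: 44.0
tool_pos: [0.5422, 0.2026, 0.1323]
orientation: [-2.975, -1.009, -0.001]
force: [-2.3, 0.5, 5.1]
opening: 0.009
gripper_force: 66.4
```

Call:
arm_command:
  increments: "1 0 0 0 0.13; 1 0 0 0 0.26; 1 0 0 0 0.39; 1 0 0 0 0.52; 1 0 0 0 0.65"

```text
t: 44.5
tool_pos: [0.5422, 0.2025, 0.1323]
orientation: [-3.141, -0.006, -0.001]
force: [-2.2, 1.4, 5.5]
opening: 0.0089
gripper_force: 66.4
```

Call:
arm_command:
  increments: "1 0 0 0 0.13; 1 0 0 0 0.26; 1 0 0 0 0.39; 1 0 0 0 0.52; 1 0 0 0 0.62"

```text
t: 45.0
tool_pos: [0.5421, 0.2026, 0.1323]
orientation: [-2.993, 0.952, -0.001]
force: [-1.0, 0.8, 6.0]
opening: 0.0089
gripper_force: 66.4
```

```bash
python3 - <<'E'
from h import *
info();print(robot.read_state()["wrist_torque"])
E
```

```text
t 45.0 p [0.5421 0.2026 0.1323] psi -2.187 F [-1.   0.8  6. ] open 0.0089 gf 66.4 q [0.27 0.15 1.67 0.   1.32 2.46]
[0.06354955 0.59600938 0.21726934]
```

Call:
arm_command:
  increments: "0.02 0 0 0 0; 0.02 0 0 0 0; 0.02 0 0 0 0; 0.02 0 0 0 0; 0.02 0 0 0 0"

```text
t: 45.5
tool_pos: [0.5416, 0.2022, 0.1311]
orientation: [2.995, -0.945, -0.001]
force: [0.2, 0.4, -0.5]
opening: 0.0439
gripper_force: 0.0
```

Call:
arm_command:
  increments: "0.02 0 0 0 0; 0.02 0 0 0 0; 0.02 0 0 0 0; 0.02 0 0 0 0; 0.02 0 0 0 0"

```text
t: 46.0
tool_pos: [0.542, 0.2024, 0.1316]
orientation: [-2.996, 0.945, -0.0]
force: [-0.2, 0.1, -0.1]
opening: 0.0839
gripper_force: 0.0
```

Call:
arm_command:
  increments: "0.02 0 0 0 0; 0.02 0 0 0 -0.13; 0.02 0 0 0 -0.26; 0.02 0 0 0 -0.39; 0.02 0 0 0 -0.52"

```text
t: 46.5
tool_pos: [0.542, 0.2024, 0.1317]
orientation: [3.139, -0.135, 0.0]
force: [-0.2, 0.7, -0.4]
opening: 0.0911
gripper_force: 0.0
```

Call:
arm_command:
  increments: "0.02 0 0 0 -0.14; 0.02 0 0 0 -0.28; 0.02 0 0 0 -0.42; 0.02 0 0 0 -0.56; 0.02 0 0 0 -0.7"

```text
t: 47.0
tool_pos: [0.542, 0.2024, 0.1317]
orientation: [-2.994, -0.95, -0.0]
force: [-0.0, -0.5, -0.0]
opening: 0.0914
gripper_force: 0.0
```

Call:
arm_command:
  increments: "0.02 0 0 0 -0.14; 0.02 0 0 0 -0.28; 0.02 0 0 0 -0.42; 0.02 0 0 0 -0.56; 0.02 0 0 0 -0.7"

```text
t: 47.5
tool_pos: [0.5419, 0.2024, 0.1316]
orientation: [-2.487, -1.919, 0.0]
force: [-0.1, 0.2, -1.2]
opening: 0.0911
gripper_force: 0.0
```

Call:
arm_command:
  increments: "0.02 0 0 0 -0.14; 0.02 0 0 0 -0.28; 0.02 0 0 0 -0.42; 0.02 0 0 0 -0.56; 0.02 0 0 0 -0.7"

```text
t: 48.0
tool_pos: [0.542, 0.2024, 0.1317]
orientation: [1.678, 2.656, 0.0]
force: [0.3, -0.1, -0.7]
opening: 0.0912
gripper_force: 0.0
```

Call:
arm_command:
  increments: "0.5 0 0 0 -0.13; 0.5 0 0 0 -0.26; 0.5 0 0 0 -0.39; 0.5 0 0 0 -0.52; 0.5 0 0 0 -0.52"

```text
t: 48.5
tool_pos: [0.5419, 0.2024, 0.1316]
orientation: [-0.944, -2.996, 0.0]
force: [-0.6, 0.2, 0.2]
opening: 0.0556
gripper_force: 0.0
```

Call:
arm_command:
  increments: "1 0 0 0 0; 1 0 0 0 0; 1 0 0 0 0; 1 0 0 0 0; 1 0 0 0 0"

```text
t: 49.0
tool_pos: [0.5419, 0.2024, 0.1316]
orientation: [0.948, 2.995, -0.0]
force: [0.5, 0.3, 0.3]
opening: 0.0154
gripper_force: 0.0
```

Call:
arm_command:
  increments: "1 0 0 0 0; 1 0 0 0 0; 1 0 0 0 0; 1 0 0 0 0; 1 0 0 0 0"

```text
t: 49.5
tool_pos: [0.5422, 0.2026, 0.1324]
orientation: [0.947, 2.995, 0.001]
force: [-2.1, 1.4, 5.5]
opening: 0.0086
gripper_force: 55.0
```

Call:
arm_command:
  increments: "1 0 0 0 0.13; 1 0 0 0 0.26; 1 0 0 0 0.39; 1 0 0 0 0.52; 1 0 0 0 0.52"

```text
t: 50.0
tool_pos: [0.5422, 0.2026, 0.1324]
orientation: [1.692, 2.647, 0.001]
force: [-2.2, 1.3, 6.0]
opening: 0.0087
gripper_force: 54.4
```

```bash
python3 - <<'E'
from h import *
info();print(robot.read_state()["wrist_torque"])
E
```

```text
t 50.0 p [0.5422 0.2026 0.1324] psi 0.433 F [-2.2  1.3  6. ] open 0.0087 gf 54.4 q [ 0.27  0.15  1.67  0.    1.32 -0.16]
[ 0.0865024   0.40535722 -0.0275523 ]
```

Call:
arm_command:
  increments: "1 0 0 0 0.05; 1 0 0 0 0.1; 1 0 0 0 0.15; 1 0 0 0 0.2; 1 0 0 0 0.25"
  grip_force: 50

```text
t: 50.5
tool_pos: [0.5422, 0.2026, 0.1324]
orientation: [2.005, 2.418, 0.001]
force: [-2.7, 0.2, 6.5]
opening: 0.0089
gripper_force: 64.1
```

```bash
python3 - <<'E'
from h import *
info();print(robot.read_state()["wrist_torque"],robot.read_state()["joint_torque"][5])
E
```

```text
t 50.5 p [0.5422 0.2026 0.1324] psi 0.186 F [-2.7  0.2  6.5] open 0.0089 gf 64.1 q [0.27 0.15 1.67 0.   1.32 0.08]
[0.02785768 0.42897293 0.20605398] -0.8276212960481644
```

Call:
arm_command:
  increments: "1 0 0 0 0.05; 1 0 0 0 0.1; 1 0 0 0 0.15; 1 0 0 0 0.2; 1 0 0 0 0.25"

```text
t: 51.0
tool_pos: [0.5422, 0.2026, 0.1325]
orientation: [2.291, 2.149, 0.001]
force: [-2.1, 0.4, 5.6]
opening: 0.0086
gripper_force: 64.1
```

```bash
python3 - <<'E'
from h import *
info();print(robot.read_state()["wrist_torque"],robot.read_state()["joint_torque"][5])
E
```

```text
t 51.0 p [0.5422 0.2026 0.1325] psi -0.064 F [-2.1  0.4  5.6] open 0.0086 gf 64.1 q [0.27 0.15 1.67 0.   1.32 0.33]
[0.02056049 0.42259733 0.24302706] -0.8247725665569305
```

Call:
arm_command:
  increments: "1 0 0 0 0.05; 1 0 0 0 0.1; 1 0 0 0 0.15; 1 0 0 0 0.2; 1 0 0 0 0.25"

```text
t: 51.5
tool_pos: [0.5422, 0.2018, 0.1326]
orientation: [2.539, 1.847, -0.001]
force: [-3.6, -3.5, 7.6]
opening: 0.0103
gripper_force: 64.7
```

```bash
python3 - <<'E'
from h import *
info();print(robot.read_state()["wrist_torque"],robot.read_state()["joint_torque"][5])
E
```

```text
t 51.5 p [0.5422 0.2018 0.1326] psi -0.313 F [-3.6 -3.5  7.6] open 0.0103 gf 64.7 q [ 0.27  0.15  1.67 -0.    1.32  0.58]
[-0.8838744   0.58736691  0.87586189] -0.20918436348438263
```

Call:
arm_command:
  increments: "1 0 0 0 0.05; 1 0 0 0 0.1; 1 0 0 0 0.15"

```text
t: 51.8
tool_pos: [0.5421, 0.2017, 0.1325]
orientation: [2.67, 1.653, -0.001]
force: [-3.1, -7.4, 8.0]
opening: 0.0127
gripper_force: 75.7
```

```bash
python3 - <<'E'
from h import *
info();print(robot.read_state()["wrist_torque"],robot.read_state()["joint_torque"][5])
E
```

```text
t 51.8 p [0.5421 0.2017 0.1325] psi -0.462 F [-3.1 -7.4  8. ] open 0.0127 gf 75.7 q [ 0.27  0.15  1.67 -0.    1.32  0.73]
[-1.87772105  0.66857008  1.63753108] 0.6918970495462418
```

Call:
arm_command:
  increments: "1 0 0 0 -0.05; 1 0 0 0 -0.1; 1 0 0 0 -0.15; 1 0 0 0 -0.15"

```text
t: 52.2
tool_pos: [0.5421, 0.2015, 0.1325]
orientation: [2.536, 1.851, -0.001]
force: [-3.4, -4.2, 8.0]
opening: 0.0109
gripper_force: 55.9
```

```bash
python3 - <<'E'
from h import *
info();print(robot.read_state()["wrist_torque"],robot.read_state()["joint_torque"][5])
E
```

```text
t 52.2 p [0.5421 0.2015 0.1325] psi -0.31 F [-3.4 -4.2  8. ] open 0.0109 gf 55.9 q [ 0.27  0.15  1.67 -0.    1.32  0.58]
[-0.87053307  0.69720534  0.57485987] -0.24122589267790318
```

Still pressed against the stop (0.57 N m). Release and lift away.

Call:
arm_command:
  increments: "0.02 0 0 0 0; 0.02 0 0 0 0; 0.02 0 0 0 0; 0.02 0 0 0 0; 0.02 0 0 0 0"

```text
t: 52.7
tool_pos: [0.5417, 0.2024, 0.1313]
orientation: [-2.539, -1.849, 0.001]
force: [0.6, -0.4, -0.4]
opening: 0.0464
gripper_force: 0.0
```

Call:
arm_command:
  increments: "0.02 0 0 0 0; 0.02 0 0 0 0; 0.02 0 0 0 0; 0.02 0 0 0 0; 0.02 0 0 0 0"

```text
t: 53.2
tool_pos: [0.5419, 0.2024, 0.1316]
orientation: [-2.54, -1.849, -0.0]
force: [-0.0, 0.4, 0.5]
opening: 0.0867
gripper_force: 0.0
```

Call:
arm_command:
  increments: "0.02 0 0 -30 0; 0.02 0 0 -60 0; 0.02 0 0 -90 0; 0.02 0 0 -120 0; 0.02 0 0 -150 0"

```text
t: 53.7
tool_pos: [0.5418, 0.2023, 0.2829]
orientation: [2.54, 1.849, 0.0]
force: [0.7, -0.0, -0.4]
opening: 0.0908
gripper_force: 0.0
```

Call:
arm_command:
  increments: "0.02 -40 -30 0 0; 0.02 -60 -60 0 0; 0.02 -80 -90 0 0; 0.02 -80 -130 0 0; 0.02 -80 -170 0 0"

```text
t: 54.2
tool_pos: [0.3544, 0.1781, 0.2816]
orientation: [2.541, 1.847, 0.001]
force: [-1.1, 1.3, -0.3]
opening: 0.0912
gripper_force: 0.0
```

```bash
python3 - <<'E'
from h import *
info()
s,t=robot.read_camera("scene"),robot.read_camera("top")
cv2.imwrite("pics/p7.png",np.hstack([cv2.resize(s[110:250,240:420],(450,350)),cv2.resize(t[180:290,130:290],(350,240)) if 0 else cv2.copyMakeBorder(cv2.resize(t[180:290,130:290],(350,240)),0,110,0,0,0)]))
E
```

```text
t 54.2 p [0.3544 0.1781 0.2816] psi -0.314 F [-1.1  1.3 -0.3] open 0.0912 gf 0.0 q [ 0.34 -0.46  1.95  0.    1.65  0.65]
```

View pics/p7.png

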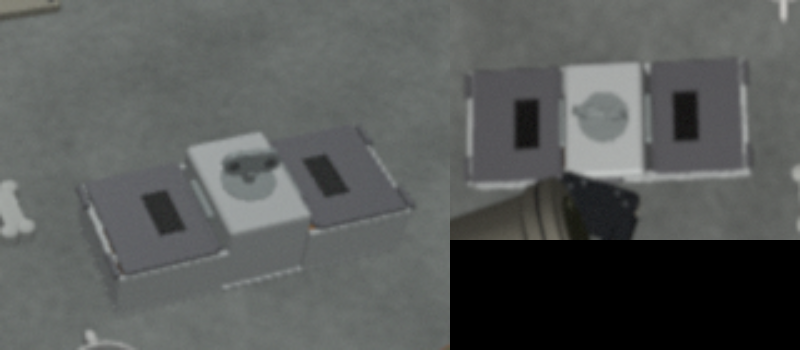

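```bash
python3 - <<'E'
from h import *
print([b[0] for b in biscuits()])
print(robot.close_job())
E
```

```text
[array([ 0.7775, -0.4547]), array([0.8224, 0.3207])]
the job is handed in; nothing more can be done
None
```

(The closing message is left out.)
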